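Clear the output conveyor at the end of a lot

TASK

The lot is finished: before lifting any magazine, set the conveyor's forward-off-reverse lever to off, its upright centre position, and leave it there. Hang the empty reject basket, now parked in the black transport tray, by its handle across both prongs of the double hook so that it hangs level, and move every magazine from the belt into the tray, standing upright on the tray floor. Leave the other things on the bench where they are.

Things in the scene. Friction and masses are not known exactly. Their poses are not given: they have to be found in the camera images.
- belt_switch (a joint): forward-off-reverse lever of the conveyor, rad: 0 = off (lever upright), about +0.42 = forward (leans to the conveyor's +x), about -0.42 = reverse (leans to -x). Held in each of the three positions by a spring detent (about 4 N at the ball to leave one); let go within 0.15 rad of a position it clicks into it. Its pivot axis is parallel to the conveyor's y, 105 mm above the bench, at x = -195 mm, y = 0 in the conveyor's frame. Starts in forward.
- switch_ball (a point): centre of the black ball, 26 mm diameter, on top of the belt switch's 9 mm steel lever; 65 mm above the pivot, so 170 mm above the bench when upright
- conveyor: buffer conveyor fixed to the bench: dark belt, bed 310 (its x) x 190 mm, belt top 70 mm above the bench, steel end stop rising 35 mm above the belt at its +x end, white switch box 80 x 110 mm and 105 mm high with the belt switch on top at its -x end. Origin: under the centre of the bed at bench height. The belt itself does not move in the simulation. Conveyor and tray may change sides.
- tray: black transport tray fixed to the bench, inside 340 (its x) x 190 mm (its y), floor 4 mm thick, rim 34 mm high; origin: centre of the underside at bench height
- basket: reject basket of stainless wire, 90 (its x) x 130 (its y) x 55 mm high, empty, about 0.3 kg, with a rigid arch handle over its middle: uprights at both y ends and an 8 mm round bar along y at 145 mm above the underside; stands in the tray at the start. Origin: centre of the underside, z up
- basket_grip (a point): middle of the basket's handle bar, 145 mm above its underside: there is a black grip 14 mm thick (x), 44 mm long (y), 18 mm tall; bare 8 mm bar on both sides of it out to y = +-62 mm
- hook_stand: double-hook stand fixed to the bench: base plate, one post 30 mm wide at its x = +50 mm up to 255 mm, and two level steel prongs 8 mm thick at y = +-36 mm, 250 mm above the bench (axis), reaching from the post towards its -x to x = -55 mm and ending in upturned tips (tip top 276 mm high at x = -70 mm). Origin: bench height; the prongs point to -x, roughly towards the robot
- hook_seat (a point): seat of the double hook: midway between the prongs (y = 0), at the height of the prongs' upper side (254 mm), at x = -30 mm of the stand; the handle bar rests across both prongs, with the grip between them and its axis 4 mm above this point
- spool_jar: bystander: clear jar with white lid, 64 mm diameter, 60 mm high
- driver: bystander: screwdriver, 180 mm long, lying on the bench
- kit_case: bystander: flat grey case 120 x 65 x 24 mm
- mag1: strip magazine: open-ended aluminium box, 66 (its x) x 150 (its y) x 56 mm high, copper-coloured strips inside, about 0.5 kg (varies by a third); on top a fixed carrying handle, a flat bar 12 mm wide (x), 90 mm long (y) and 12 mm tall whose underside is 24 mm above the box, on a 12 mm post near each end (overall height 92 mm; the middle of the bar is 86 mm above the underside). Origin: centre of the underside, z up. Stands on the belt at the start; may be absent
- mag2: another strip magazine, the same in every way as mag1; may be absent
- mag3: another strip magazine, the same in every way as mag1; may be absent
- mag4: another strip magazine, the same in every way as mag1; may be absent
There are look-alikes about, which are no part of the job. Leave any green look-alike of the mag4 alone. What is shaped like the mag2 but blue is not meant.

How it is judged:
On the way:
1. the belt switch is at off (lever upright within 0.1 rad) (value of joint belt_switch between -0.1 and 0.1 rad), for 0.3 s.
At the end, for the whole second after the job is handed in: Lever within 0.1 rad of upright; every magazine upright (0.1 rad) and at rest on the tray floor, its centre within 140 (x) and 70 mm (y) of the tray's; basket at rest and level (0.2 rad), hung on the stand, mid-bar -35 to 50 (x), +-30 (y), -6 to 20 mm (z) from the hook seat (all of step 1 and x of mag1 in the frame of tray between -0.14 and 0.14 m and y of mag1 in the frame of tray between -0.07 and 0.07 m and z of each of mag1, mag2, mag3, mag4 in the frame of tray below 0.012 m and angle between each of mag1, mag2, mag3, mag4's own z axis and vertical below 0.1 rad and linear speed of each of mag1, mag2, mag3, mag4 below 0.03 m/s and x of mag2 in the frame of tray between -0.14 and 0.14 m and y of mag2 in the frame of tray between -0.07 and 0.07 m and x of mag3 in the frame of tray between -0.14 and 0.14 m and y of mag3 in the frame of tray between -0.07 and 0.07 m and x of mag4 in the frame of tray between -0.14 and 0.14 m and y of mag4 in the frame of tray between -0.07 and 0.07 m and x of basket_grip in the frame of hook_seat between -0.035 and 0.05 m and y of basket_grip in the frame of hook_seat between -0.03 and 0.03 m and z of basket_grip in the frame of hook_seat between -0.006 and 0.02 m and angle between basket's own z axis and vertical below 0.2 rad and linear speed of basket below 0.05 m/s and contact force between basket and hook_stand above 1 N); the robot touches nothing.
It fails at once if a magazine is lifted off the belt while the belt switch is not at off (height (world z) of any of mag1, mag2, mag3, mag4 above 0.1 m and (value of joint belt_switch below -0.2 rad or value of joint belt_switch above 0.2 rad)).
It fails at once if a bystander (spool jar, screwdriver, kit case) is shifted by more than 30 mm (distance of any of spool_jar, driver, kit_case from where it was at the start of the episode above 0.03 m).
Of mag1, mag2, mag3, mag4 only 2 to 4 are there at a start; the rules pass over those that are not, and their reading is None.
At some moment in a run one of mag1, mag2, mag3, mag4 may be knocked a few centimetres aside while the robot is not near it.
It also fails if it takes over 210 s, if anything falls off the work surface, if the arm or the gripper's body presses on something with over 40 N, if the wrist force passes 120 N, or if a joint passes its speed limit or range.

ROBOT

A 6-joint arm with a two-finger parallel gripper is mounted at the origin on the work surface. World frame = base frame: x ahead of the robot, y to its left, z up, the work surface at z = 0. Lengths are in m, angles in rad, forces in N, time in s.
With the tool pointing down it reaches from about 0.375 to 0.9 m from the base axis. Payload 3.1 kg.
Tool frame: the origin (TCP) lies midway between the tips of the shut fingers; the grasp point (between the pads) lies robot.tcp_to_grasp behind it (robot.tcp_to_grasp is the distance from the TCP to the grasp point, in m); z points along the fingers, y is the direction in which the jaws open and shut (so a half turn about z gives the same grasp; the last joint's range is limited). The gripper opens to 87 mm and grips with 3 to 60 N. Pads are 19 mm wide; open, the fingers measure 117 mm over their backs; the gripper's body (75 mm by 190 mm) begins 51 mm behind the grasp point.
Start: joints at [-1.431, 0.527, 1.433, -0, 1.181, -0.178], TCP at [0.196, -0.593, 0.223] pointing down, gripper open.
Joint ranges: [-3.08, 3.08], [-0.75, 2.2], [0.22, 2.44], [-1.43, 4.57], [0, 2.65], [-2.85, 2.85]. Speed limits (rad/s): [2.79, 2.79, 3.14, 3.14, 3.14, 3.14].

INTERFACE

Orientations are given as a unit quaternion [x, y, z, w].
In Python, from rig import robot, cams, nets gives the robot as it stands. The module is installed in compiled form; this text tells all that it offers.
- The arm moves only by the tool play_rows, never from a script. Its argument "commands" is a list of rows, each an object of numbers: "x", "y", "z": the shift along the tool's x, y, z in mm; "spin": the turn about the tool's z in rad. In form: [{"x": .., "y": .., "z": .., "spin": ..}, ...]. A call has 1 to 8 rows; each row shifts and turns the pose as measured when the row begins, along the tool's axes as they then stand; what a row does not reach is not made up. A row lasts 1/10 s, in which the tool goes at most 50 mm and 8.59 degrees, less where a joint would pass 70% of its speed; a pose out of reach is approached as far as the arm can. A call is refused whole if a number of a shift passes 50 or a number of a turn 0.15, either way. A call with a gripper value outside its range is refused whole. "grip" is the opening, from 0 (shut) to 1 (fully open), set as the call begins (left out, the last holds). The fingers move at their own pace and stop on an object; "newtons" is the grip in N (left out, the last holds). Time passes only in rows, so rows that do not move let the fingers close. It gives the time, the measured TCP pose, the force and the opening at its end, in the units of the state.
- robot.get_obs(): the state, without advancing time (a new reading comes with each control period).
- cams.camera(name): name is "scene" or "side" or "wrist"; returns a dict with "img" (400x640x3 uint8, red, green, blue), "fx", "fy", "cx", "cy" (pixels), "world_to_cam" (4x4, takes a point from world to camera coordinates); the wrist camera has in their place "mount" (4x4, takes a point from camera to tool coordinates, whose origin is the TCP and whose axes are the flange's). Camera axes: x right, y up, looking along -z (the intrinsics and any distortion apply to the point x, -y, -z); pixel columns grow to the right and rows downward; lengths in m; the calibration is good to about 2 mm. A picture is of the moment at which its call begins: read the wrist's pose just before it. There is no depth.
- robot.hand_in(): hands the job in, once; it reports no verdict.
Trained networks look in a picture, given as the dict that the camera call returned (one of the last four; its "shot" number tells which), for a name from the list of things; names that differ only in an ending like _2 or _b are one class to them, and where a whole thing is asked for, a point or a joint stands for the part that bears it (a point fixed in the world has none). Each returns a list of dicts, best first, with "conf" (0 to 1); they miss things now and then, are a little off and sometimes report something else, mostly with a low value. They report only what shows in the picture. A call takes as long as a camera call. They do not tell look-alikes from the thing itself.
- nets.outline_of(picture, name): "region" (400x640 bool, what is visible of it) and "pixel" ([column, row] in pixels, amid what is visible of it).
The state is a dict: "time": time; "q": joint angles; "joint_velocities": joint speeds; "joint_torque": joint torques, N m; "position": TCP position; "tool_rot": TCP orientation; "ft_force": force on the tool from outside, world axes, zero at the start; "moment": the same for the moment, N m; "grip_width": finger opening in m.
Only numpy, scipy, OpenCV 4.12 (cv2) and the standard library are available. Lean on these libraries where they do the work, as an engineer would, in place of code of your own. Each camera call takes 0.05 s, during which the arm holds its last target.

## Working session

There is one attempt and no reset: what is moved stays moved. The work goes in short steps, Python scripts to look and compute and a tool call to move; the robot and the scene stay as the last step left them, time stands still between calls to the robot, and variables do not carry over. Pictures are saved under pics/ and viewed, and the job is handed in when it is done.

Besides the shell and the picture viewer there is one more tool, called after "Emit:" as a command line: name --argument value ..., lists and objects as JSON in quotes. play_rows: Moves the arm, as the interface text tells. Its arguments: {"type":"object","properties":{"commands":{"type":"array"},"grip":{"type":"number"},"newtons":{"type":"number"}},"required":["commands"]}

```bash
ls; mkdir -p pics; python3 - <<'E'
from rig import robot,cams,nets
import cv2,numpy as np
print(robot.get_obs()); print(robot.tcp_to_grasp)
for n in ["scene","side","wrist"]:
    c=cams.camera(n); cv2.imwrite(f"pics/{n}0.png",c["img"][:,:,::-1])
    print(n,{k:(v.tolist() if hasattr(v,'tolist') else v) for k,v in c.items() if k!="img"})
E
```

```text
pics
{'time': 0.0, 'q': array([-1.43047533e+00,  5.28455411e-01,  1.43389892e+00,  1.01414140e-05,
        1.18140684e+00, -1.78498385e-01]), 'joint_velocities': array([-0.00156403,  0.0007587 ,  0.00316626,  0.00118732,  0.00025747,
        0.00146872]), 'joint_torque': array([ 8.98497728e-04, -4.40037811e+01, -1.76589292e+01,  6.34015328e-02,
        5.84775140e-02, -1.65675478e-04]), 'position': array([ 0.19583091, -0.59275479,  0.22157933]), 'tool_rot': array([ 9.87320884e-01,  1.58733411e-01,  2.53840356e-05, -1.08397352e-03]), 'ft_force': array([1.06966024, 0.44872182, 0.51967192]), 'moment': array([ 0.0033801 , -0.04014918,  0.00133871]), 'grip_width': 0.08705712918225751}
0.0187
scene {'fx': 465.8984772780921, 'fy': 465.8984772780921, 'cx': 313.12815503357757, 'cy': 198.65789675282508, 'world_to_cam': [[0.8188683661877874, 0.5738369289125258, 0.012875475648862265, -0.4283897204366563], [-0.46286153469105873, 0.6469081380629379, 0.6060272771182665, 0.2070784893839363], [0.33943158156008624, -0.5022161286977783, 0.7953396516680373, -1.8949202816094215], [0.0, 0.0, 0.0, 1.0]], 'shot': 1}
side {'fx': 370.38645389201866, 'fy': 370.38645389201866, 'cx': 319.60048808731847, 'cy': 200.89127737918557, 'world_to_cam': [[-0.9539733184436094, -0.2998893706586586, 0.0011283012192663824, 0.5440136957930248], [0.14670858775741197, -0.463404338200388, 0.8739181938919035, -0.2742632736940926], [-0.26155591749358964, 0.8338601709537483, 0.48607172034697965, -1.159357327400976], [0.0, 0.0, 0.0, 1.0]], 'shot': 2}
wrist {'fx': 324.6342660797742, 'fy': 324.6342660797742, 'cx': 324.19371117653355, 'cy': 199.59926482798042, 'mount': [[-0.0005212945622142085, 0.9644805364038576, 0.26415340836359386, 0.07303964205347349], [0.9999998002263238, 0.000597210792475347, -0.00020709074979683784, 0.0009458172157447153], [-0.0003574902637921027, 0.26415324763741505, -0.9644806550487754, -0.1632051780071], [0.0, 0.0, 0.0, 1.0]], 'shot': 3}
```

View pics/scene0.png

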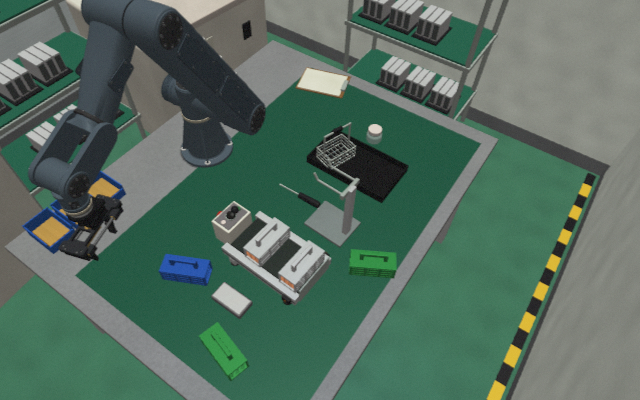

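View pics/side0.png

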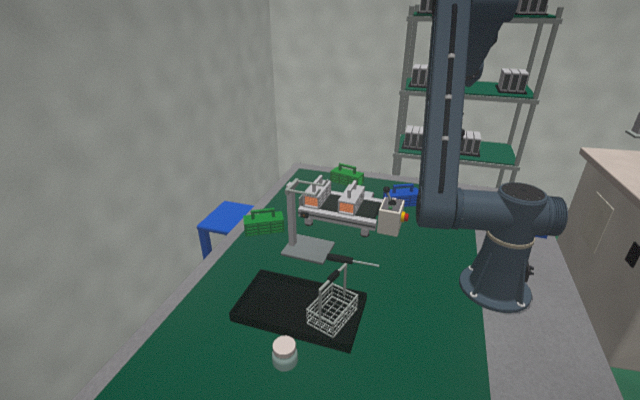

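View pics/wrist0.png

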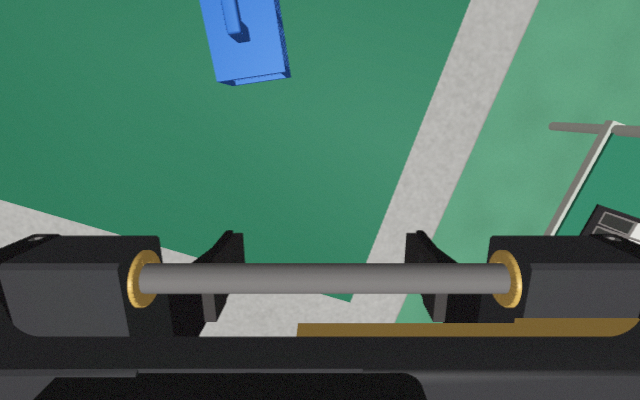

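The scene view shows two aluminium magazines on the belt (267,240 and 303,268). The look-alikes are one blue (186,269) and two green (372,262; 222,350). The basket stands in the tray (337,150), the hook stand is at (340,205), the lever at (233,213), the jar at (375,132), the driver at (300,195) and the case at (231,299).

```bash
cat > h.py <<'E'
from rig import robot,cams,nets
import cv2,numpy as np
from scipy.spatial.transform import Rotation as R
def cam(n):
    o=robot.get_obs(); c=cams.camera(n)
    if n=="wrist":
        T=np.eye(4);T[:3,:3]=R.from_quat(o["tool_rot"]).as_matrix();T[:3,3]=o["position"]
        c["w2c"]=np.linalg.inv(T@np.array(c["mount"]))
    else: c["w2c"]=np.array(c["world_to_cam"])
    return c
def proj(c,P):
    P=np.atleast_2d(P); q=(c["w2c"][:3,:3]@P.T).T+c["w2c"][:3,3]
    return np.c_[c["cx"]+c["fx"]*q[:,0]/-q[:,2], c["cy"]-c["fy"]*q[:,1]/-q[:,2]]
def ray(c,px):
    d=np.array([(px[0]-c["cx"])/c["fx"],-(px[1]-c["cy"])/c["fy"],-1.])
    Ri=c["w2c"][:3,:3].T; return -Ri@c["w2c"][:3,3], Ri@d/np.linalg.norm(d)
def onz(c,px,z):
    o,d=ray(c,px); return o+d*(z-o[2])/d[2]
def tri(*cp):
    A=np.zeros((3,3));b=np.zeros(3)
    rs=[ray(c,p) for c,p in cp]
    for o,d in rs:
        M=np.eye(3)-np.outer(d,d);A+=M;b+=M@o
    P=np.linalg.solve(A,b)
    return P,[float(np.linalg.norm(np.cross(P-o,d))*1000) for o,d in rs]
def save(c,name,box=None,s=1):
    im=c["img"][:,:,::-1]
    if box: im=im[box[1]:box[3],box[0]:box[2]]
    cv2.imwrite("pics/"+name,cv2.resize(im,None,fx=s,fy=s,interpolation=cv2.INTER_CUBIC))
E
python3 - <<'E'
from h import *
np.set_printoptions(precision=4,suppress=True)
for n,b1,b2 in [("scene",(200,190,350,310),(270,110,420,250)),("side",(270,160,430,260),(220,170,390,370))]:
    c=cam(n); save(c,n+"a.png",b1,5 if n=="scene" else 5); save(c,n+"b.png",b2,4 if n=="scene" else 3)
    for t in ["mag1","belt_switch","switch_ball","basket","hook_stand","tray","conveyor","basket_grip","spool_jar","driver","kit_case"]:
        for r in nets.outline_of(c,t):
            ys,xs=np.where(r["region"]); print(n,t,round(r["conf"],2),np.round(r["pixel"],1),xs.min(),xs.max(),ys.min(),ys.max(),len(xs), onz(c,r["pixel"],{"mag1":.13,"belt_switch":.16,"switch_ball":.17,"tray":.01,"basket_grip":.149}.get(t,0.03)))
E
```

```text
scene mag1 0.84 [302.8 266. ] 279 324 240 291 1326 [ 0.6761 -0.2762  0.13  ]
scene mag1 0.73 [267.  242.1] 244 289 218 266 1225 [ 0.5338 -0.2724  0.13  ]
scene mag1 0.65 [226.4 346. ] 200 247 323 379 1333 [ 0.6509 -0.5974  0.13  ]
scene mag1 0.58 [186.7 269. ] 159 212 253 284 1282 [ 0.3955 -0.4885  0.13  ]
scene belt_switch 0.42 [233.3 209.9] 232 238 206 213 41 [ 0.3819 -0.2531  0.16  ]
scene switch_ball 0.4 [236.  210.3] 231 238 206 213 43 [ 0.3957 -0.2541  0.17  ]
scene basket 0.58 [337.1 138.3] 321 348 127 162 301 [0.4128 0.3267 0.03  ]
scene hook_stand 0.72 [335.6 217.4] 306 359 169 243 1796 [ 0.6237 -0.005   0.03  ]
scene tray 0.85 [368.1 165.9] 308 407 135 202 2988 [0.5851 0.2884 0.01  ]
scene conveyor 0.68 [249.5 241. ] 212 331 202 304 3857 [ 0.4382 -0.2584  0.03  ]
scene conveyor 0.38 [334.7 214.6] 306 360 160 246 1899 [0.6144 0.0034 0.03  ]
scene basket_grip 0.81 [340.6 154.9] 319 354 124 162 302 [0.5282 0.1619 0.149 ]
scene spool_jar 0.83 [372.1 135.1] 367 382 124 143 259 [0.5193 0.4258 0.03  ]
scene driver 0.67 [337.1 216.4] 305 360 160 245 1906 [0.6257 0.0018 0.03  ]
scen
[... 1056 characters left out ...]
side conveyor 0.69 [319.2 195.2] 303 331 175 208 644 [ 0.6889 -0.3714  0.03  ]
side conveyor 0.66 [365.7 212.1] 297 408 186 236 2728 [ 0.4646 -0.2897  0.03  ]
side basket_grip 0.66 [330.6 300. ] 306 356 264 336 1015 [0.4321 0.3502 0.149 ]
side spool_jar 0.93 [285.9 354.1] 272 297 335 370 744 [0.5182 0.4424 0.03  ]
side spool_jar 0.24 [290.8 309.2] 229 367 269 352 6140 [0.561  0.2996 0.03  ]
side driver 0.61 [341.5 258. ] 326 360 253 263 217 [0.4832 0.0318 0.03  ]
side driver 0.36 [298.7 241.4] 282 334 179 263 1741 [ 0.6535 -0.0149  0.03  ]
side kit_case 0.43 [330.3 296.8] 307 358 264 336 1469 [0.4686 0.2191 0.03  ]
side kit_case 0.37 [369.9 195.4] 364 373 191 196 42 [ 0.4752 -0.4371  0.03  ]
```

View pics/scenea.png

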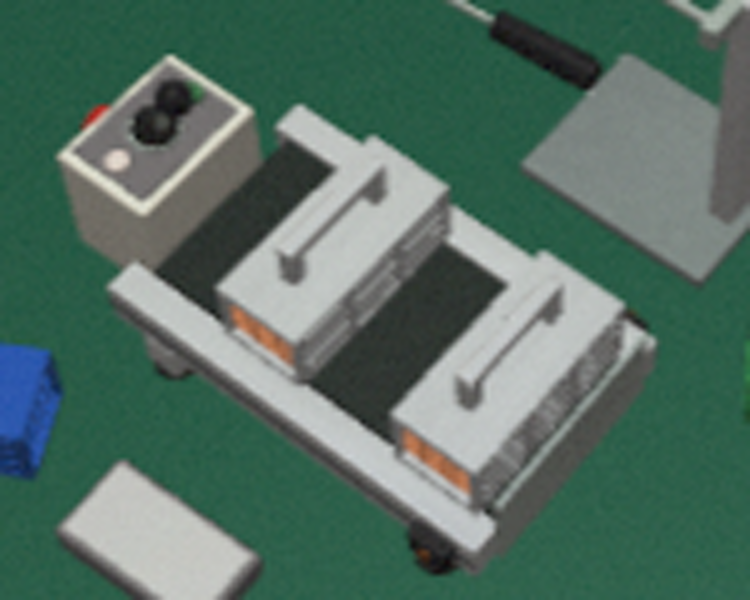

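View pics/sceneb.png

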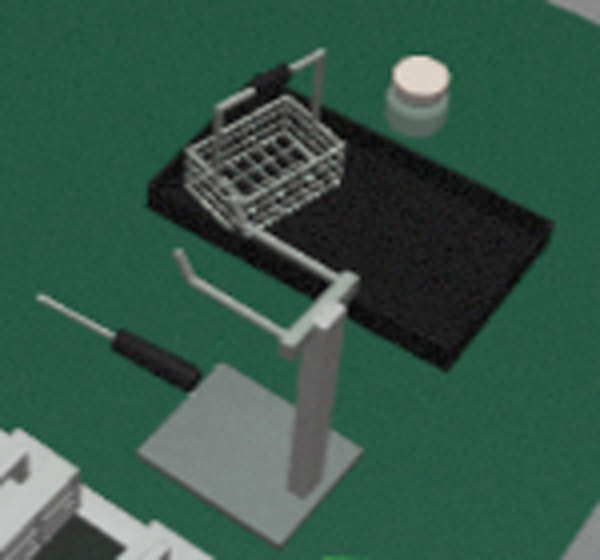

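View pics/sidea.png

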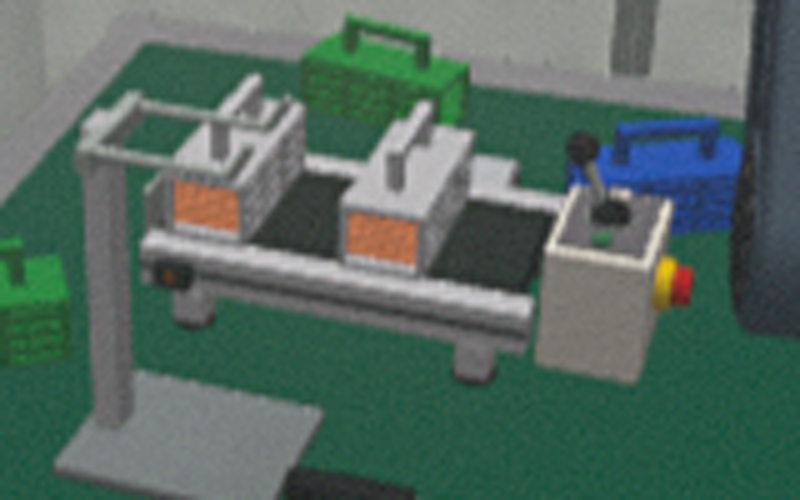

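View pics/sideb.png

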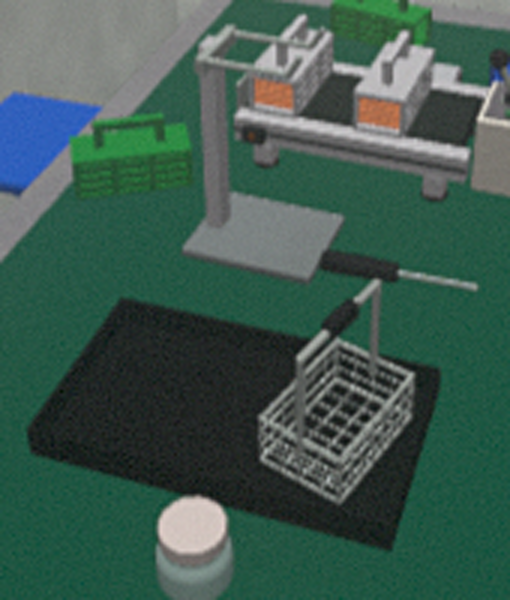

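```bash
python3 - <<'E'
from h import *
np.set_printoptions(precision=4,suppress=True)
s=cam("scene");d=cam("side")
for n,a,b in [("ball",(230.8,215.2),(386,189.6)),("ball_alt",(235,209.5),(386,189.6)),("boot",(235,209.5),(392,202.4)),
("tray+x-y",(381.8,197.5),(260.7,269.3)),("tray+x+y",(407.5,167.5),(230,314)),("tray-x+y",(342.5,131),(350,348)),("tray-x-y",(307.5,156.3),(366,293)),
("bar1",(324.5,137),(345.7,265)),("bar2",(350.5,123.3),(320,289)),("grip",(337.5,130.5),(334,276)),
("tip-y",(315,173),(328,179.6)),("tip+y",(329.5,158.8),(319,190)),("cb-y",(342.5,196.3),(296.4,179.6)),("cb+y",(357.5,180),(287,191)),
("A-y",(258,241),(355,181.6)),("A+y",(275.6,225),(349.4,191)),("B-y",(293.6,266),(320,176)),("B+y",(311,248.4),(314,184.4))]:
    P,e=tri((s,a),(d,b)); print(n,P,np.round(e,1))
E
```

```text
ball [ 0.3884 -0.2712  0.1548] [2. 2.]
ball_alt [ 0.3879 -0.2508  0.1643] [0.1 0.1]
boot [ 0.3614 -0.2312  0.1232] [2.5 2.5]
tray+x-y [0.7146 0.1681 0.0314] [1.3 1.3]
tray+x+y [0.7191 0.3608 0.0226] [0.3 0.3]
tray-x+y [0.3877 0.3785 0.0219] [16.2 16.2]
tray-x-y [0.3724 0.1744 0.0317] [0.9 0.9]
bar1 [0.4295 0.2048 0.1465] [0.4 0.4]
bar2 [0.4692 0.3211 0.1488] [0.7 0.7]
grip [0.4492 0.2608 0.1473] [0.9 0.9]
tip-y [ 0.5592 -0.0502  0.2729] [1.7 1.7]
tip+y [0.5642 0.027  0.2722] [0.1 0.1]
cb-y [ 0.6733 -0.0623  0.251 ] [0.1 0.1]
cb+y [0.675  0.0218 0.2486] [0.8 0.8]
A-y [ 0.5185 -0.2975  0.156 ] [1.5 1.5]
A+y [ 0.5234 -0.2172  0.1529] [2.9 2.9]
B-y [ 0.6635 -0.3042  0.1574] [0.8 0.8]
B+y [ 0.6667 -0.2244  0.1561] [2.7 2.7]
```

```bash
python3 - <<'E'
from h import *
np.set_printoptions(precision=4,suppress=True)
s=cam("scene");d=cam("side")
f=lambda x,y:(200+x/5,190+y/5)
print("boot",tri((s,(230.8,215.2)),(d,(392,202.4))))
C=[onz(s,f(*p),.105) for p in [(170,57),(250,110),(143,212),(60,155)]]
print(np.array(C),np.mean(C,0), "yaw", np.degrees(np.arctan2(*(C[1]-C[0])[1::-1])),np.degrees(np.arctan2(*(C[2]-C[3])[1::-1])))
r=[onz(s,f(*p),.075) for p in [(120,272),(490,515)]];print(r,np.degrees(np.arctan2(*(r[1]-r[0])[1::-1])))
for n,P in [("A",[(290,255),(378,175)]),("B",[(468,380),(555,292)])]:
    q=[onz(s,f(*p),.162) for p in P]; print(n,q,np.mean(q,0))
    # box top corners
for n,P in [("A",[(220,290),(300,347),(450,187),(372,137)]),("B",[(395,415),(478,473),(625,305),(543,252)])]:
    q=np.array([onz(s,f(*p),.126) for p in P]); print(n,q.tolist(),q.mean(0),"yawY",np.degrees(np.arctan2(*(q[3]-q[0])[1::-1])),np.degrees(np.arctan2(*(q[2]-q[1])[1::-1])))
E
```

```text
boot (array([ 0.3615, -0.252 ,  0.1127]), [0.6332361055894884, 0.6332361055894936])
[[ 0.3284 -0.1981  0.105 ]
 [ 0.4017 -0.2008  0.105 ]
 [ 0.3974 -0.3047  0.105 ]
 [ 0.3226 -0.3025  0.105 ]] [ 0.3625 -0.2515  0.105 ] yaw -2.079298707374293 -1.6390513963910918
[array([ 0.4001, -0.3364,  0.075 ]), array([ 0.7008, -0.3361,  0.075 ])] 0.052240666488573555
A [array([ 0.5229, -0.2998,  0.162 ]), array([ 0.5305, -0.2212,  0.162 ])] [ 0.5267 -0.2605  0.162 ]
B [array([ 0.6643, -0.3064,  0.162 ]), array([ 0.6714, -0.2266,  0.162 ])] [ 0.6679 -0.2665  0.162 ]
A [[0.48680647536739485, -0.329507249298608, 0.1259999999999999], [0.5535140813958707, -0.3323057436422333, 0.1259999999999999], [0.5578760104951495, -0.18329689433715646, 0.1259999999999999], [0.49233200350057715, -0.18142557506110923, 0.1259999999999999]] [ 0.5226 -0.2566  0.126 ] yawY 87.86305339534293 88.32326214337596
B [[0.6300669514770822, -0.33568029729105, 0.1259999999999999], [0.6940316196922387, -0.3377772143048834, 0.1259999999999999], [0.700344683094743, -0.1908031264862714, 0.1259999999999999], [0.6358249366110442, -0.1887534493455506, 0.1259999999999999]] [ 0.6651 -0.2633  0.126 ] yawY 87.75575727562199 87.5404529735268
```

Emit:
play_rows --commands '[{"x": 0, "y": 0, "z": -40, "spin": -0.14}, {"x": 0, "y": 0, "z": -30, "spin": -0.14}, {"x": 0, "y": 0, "z": 0, "spin": -0.14}, {"x": 0, "y": 0, "z": 0, "spin": -0.14}, {"x": 0, "y": 0, "z": 0, "spin": -0.14}, {"x": 0, "y": 0, "z": 0, "spin": -0.14}, {"x": 0, "y": 0, "z": 0, "spin": -0.14}, {"x": 0, "y": 0, "z": 0, "spin": -0.14}]' --grip 1 --newtons 25

```text
time: 2.35
position: [0.196, -0.5933, 0.2956]
tool_rot: [0.737, 0.676, 0.0, 0.0]
ft_force: [-0.6, -0.1, 0.1]
grip_width: 0.087
```

Emit:
play_rows --commands '[{"x": 0, "y": 0, "z": 0, "spin": -0.052}, {"x": 48, "y": 22, "z": 0, "spin": 0}, {"x": 48, "y": 22, "z": 0, "spin": 0}, {"x": 48, "y": 22, "z": 0, "spin": 0}, {"x": 48, "y": 22, "z": 0, "spin": 0}, {"x": 48, "y": 22, "z": 0, "spin": 0}, {"x": 48, "y": 22, "z": 0, "spin": 0}, {"x": 48, "y": 22, "z": 0, "spin": 0}]'

```text
time: 3.15
position: [0.3522, -0.2808, 0.2937]
tool_rot: [0.722, 0.692, -0.001, 0.003]
ft_force: [0.2, -0.3, -0.3]
grip_width: 0.0872
```

```bash
cat >> h.py <<'E'
def delta(P,th=None):
    "tool deltas (mm), spin to get TCP to P; th deg"
    o=robot.get_obs(); q=o["tool_rot"]; M=R.from_quat(q).as_matrix()
    d=M.T@(np.array(P)-o["position"])*1000
    cur=np.degrees(np.arctan2(M[1,0],M[0,0]))
    print("t",round(o["time"],1),"pos",np.round(o["position"],4),"th",round(cur,2),"F",np.round(o["ft_force"],1),"w",round(o["grip_width"],4),"delta",np.round(d,1), "spin",None if th is None else round(-np.radians(th-cur),3),"q6",o["q"][5].round(2))
E
python3 - <<'E'
from h import *
delta([.362,-.252,.151],88)
c=cam("wrist");save(c,"w1.png")
E
```

```text
t 3.1 pos [ 0.3522 -0.2808  0.2937] th 87.59 F [ 0.2 -0.3 -0.3] w 0.0872 delta [ 30.1   8.2 142.5] spin -0.007 q6 -0.88
```

View pics/w1.png

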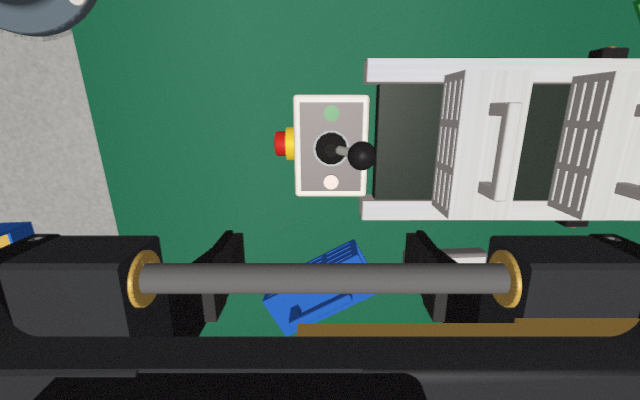

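Emit:
play_rows --commands '[{"x": 30, "y": 8, "z": 0, "spin": 0}, {"x": 0, "y": 0, "z": 0, "spin": 0}]'

```text
time: 3.4
position: [0.3641, -0.239, 0.2939]
tool_rot: [0.718, 0.696, 0.002, 0.001]
ft_force: [-1.0, -0.1, -0.2]
grip_width: 0.087
```

```bash
python3 - <<'E'
from h import *
delta([.362,-.252,.151],88)
c=cam("wrist");save(c,"w2.png")
print(proj(c,[[.388,-.2525,.164],[.362,-.252,.17],[.362,-.252,.105]]))
E
```

```text
t 3.4 pos [ 0.3641 -0.239   0.2939] th 88.19 F [-1.  -0.1 -0.2] w 0.087 delta [-13.3  -2.3 142.9] spin 0.003 q6 -0.81
[[348.22526773 203.78124293]
 [320.52351147 205.96220181]
 [320.87353771 189.52832694]]
```

View pics/w2.png

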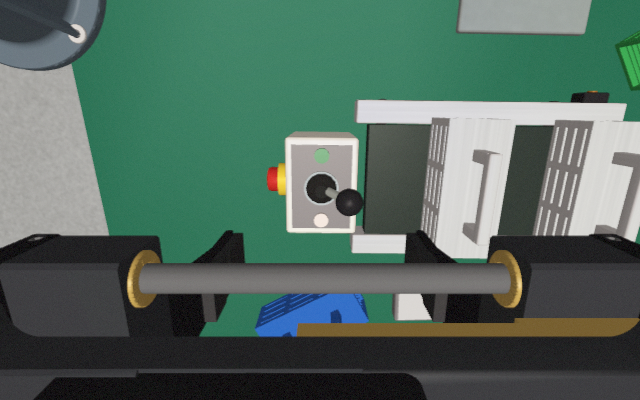

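The wrist view shows the ball at (349,202) and the pivot at (321,187), both within 2 px of where my estimates project. Next I descend around the ball.

Emit:
play_rows --commands '[{"x": -13, "y": -2, "z": 20, "spin": 0}, {"x": 0, "y": 0, "z": 0, "spin": 0}, {"x": 0, "y": 0, "z": 40, "spin": 0}, {"x": 0, "y": 0, "z": 40, "spin": 0}, {"x": 0, "y": 0, "z": 30, "spin": 0}, {"x": 0, "y": 0, "z": 0, "spin": 0}]'

```text
time: 4.05
position: [0.366, -0.2651, 0.1658]
tool_rot: [0.72, 0.693, 0.0, 0.01]
ft_force: [-0.5, 0.1, 0.4]
grip_width: 0.0868
```

```bash
python3 - <<'E'
from h import *
delta([.362,-.252,.151],88)
E
```

```text
t 4.0 pos [ 0.366  -0.2651  0.1658] th 87.81 F [-0.5  0.1  0.4] w 0.0868 delta [13.2 -4.7 14.5] spin -0.003 q6 -0.84
```

Emit:
play_rows --commands '[{"x": 0, "y": 0, "z": 0, "spin": 0}, {"x": 0, "y": 0, "z": 0, "spin": 0}, {"x": 0, "y": 0, "z": 0, "spin": 0}]'

```text
time: 4.35
position: [0.3674, -0.2684, 0.169]
tool_rot: [0.721, 0.693, -0.0, 0.013]
ft_force: [-0.1, -0.2, 0.5]
grip_width: 0.0867
```

```bash
python3 - <<'E'
from h import *
print(robot.get_obs()["tool_rot"])
delta([.362,-.252,.151],88)
E
```

```text
[ 7.21158243e-01  6.92649855e-01 -1.04018859e-05  1.29216071e-02]
t 4.3 pos [ 0.3674 -0.2684  0.169 ] th 87.68 F [-0.1 -0.2  0.5] w 0.0867 delta [16.5 -6.3 17.6] spin -0.006 q6 -0.84
```

```bash
python3 - <<'E'
from h import *
o=robot.get_obs();print(o["q"],o["joint_velocities"],o["ft_force"],o["moment"]);c=cam("wrist");save(c,"w3.png")
c=cam("side");save(c,"s3.png",(270,140,510,260),3)
print(robot.get_obs()["position"])
E
```

```text
[-0.87874232  0.37860044  1.92201456  0.00256735  0.81520299 -0.84015568] [-0.00321155 -0.01902026 -0.01679821 -0.00067231  0.01370112 -0.00070057] [-0.08101807 -0.19269387  0.47434452] [-0.0224839  -0.10995902 -0.00826266]
[ 0.3673912  -0.2682423   0.16893597]
```

View pics/w3.png

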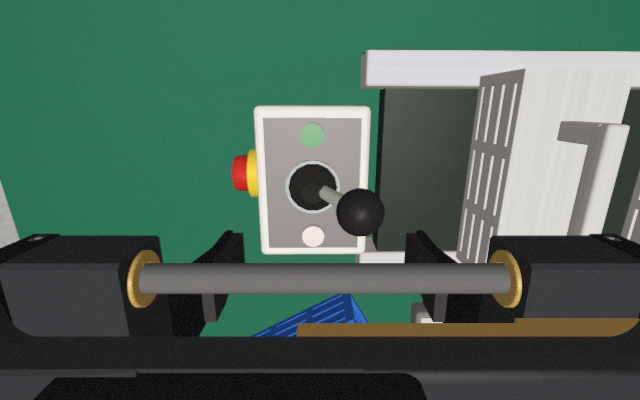

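View pics/s3.png

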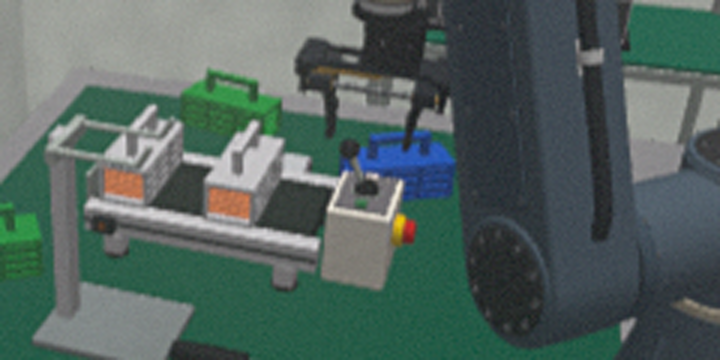

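Emit:
play_rows --commands '[{"x": 12, "y": -5, "z": 0, "spin": 0}, {"x": 0, "y": 0, "z": 0, "spin": 0}]'

```text
time: 4.65
position: [0.3627, -0.2553, 0.1698]
tool_rot: [0.721, 0.693, -0.0, 0.014]
ft_force: [-0.5, -0.6, -0.2]
grip_width: 0.0867
```

Emit:
play_rows --commands '[{"x": 0, "y": 0, "z": 0, "spin": 0}, {"x": 0, "y": 0, "z": 0, "spin": 0}]'

```text
time: 4.85
position: [0.3627, -0.2547, 0.1704]
tool_rot: [0.721, 0.693, -0.0, 0.015]
ft_force: [-1.0, 0.4, 0.3]
grip_width: 0.0869
```

```bash
python3 - <<'E'
from h import *
o=robot.get_obs();print(o["tool_rot"],o["q"],o["joint_velocities"])
delta([.362,-.252,.151],88)
E
```

```text
[ 7.20795850e-01  6.92995084e-01 -5.19557398e-05  1.45311207e-02] [-0.86643737  0.36143122  1.9497842   0.00233712  0.80136365 -0.82871611] [ 1.04292491e-03 -4.93302043e-03 -4.53389872e-03 -8.23242305e-04
 -5.56600901e-03  9.35039801e-05]
t 4.8 pos [ 0.3627 -0.2547  0.1704] th 87.73 F [-1.   0.4  0.3] w 0.0869 delta [ 3.  -1.3 19.3] spin -0.005 q6 -0.83
```

Emit:
play_rows --commands '[{"x": 3, "y": -1, "z": 10, "spin": 0}, {"x": 0, "y": 0, "z": 9, "spin": 0}, {"x": 0, "y": 0, "z": 0, "spin": 0}]'

```text
time: 5.15
position: [0.3629, -0.2527, 0.1511]
tool_rot: [0.721, 0.693, -0.0, 0.016]
ft_force: [1.1, -0.7, 0.2]
grip_width: 0.087
```

Emit:
play_rows --commands '[{"x": 0, "y": 0, "z": 0, "spin": 0}, {"x": 0, "y": 0, "z": 0, "spin": 0}, {"x": 0, "y": 0, "z": 0, "spin": 0}, {"x": 0, "y": 0, "z": 0, "spin": 0}, {"x": 0, "y": 0, "z": 0, "spin": 0}]' --grip 0.3 --newtons 25

```text
time: 5.65
position: [0.3679, -0.2548, 0.1528]
tool_rot: [0.722, 0.692, 0.002, 0.021]
ft_force: [6.5, 3.5, 2.8]
grip_width: 0.055
```

```bash
python3 - <<'E'
from h import *
o=robot.get_obs();print(o["tool_rot"])
delta([.362,-.252,.151],88)
c=cam("wrist");save(c,"w4.png")
E
```

```text
[0.72193246 0.69164631 0.00241419 0.02081046]
t 5.7 pos [ 0.3679 -0.2548  0.1528] th 87.52 F [6.5 3.5 2.8] w 0.055 delta [ 2.6 -6.1  1.5] spin -0.008 q6 -0.83
```

View pics/w4.png

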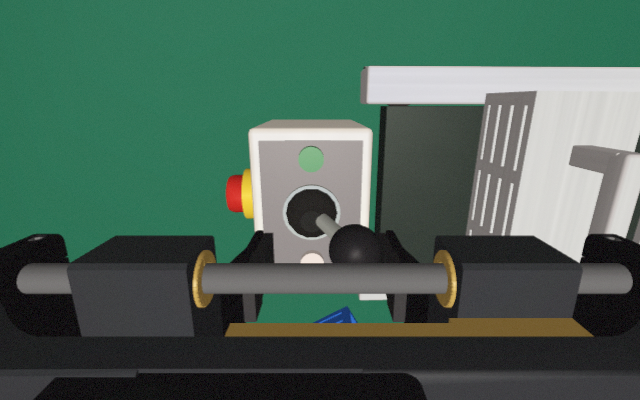

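Emit:
play_rows --commands '[{"x": 0.5, "y": -4, "z": 0.3, "spin": 0}, {"x": 0.5, "y": -4, "z": 0.3, "spin": 0}, {"x": 0.5, "y": -3, "z": 0.3, "spin": 0}]' --grip 0.3

```text
time: 6.0
position: [0.3631, -0.2565, 0.1546]
tool_rot: [0.722, 0.691, 0.004, 0.029]
ft_force: [-5.8, -1.6, -1.6]
grip_width: 0.0296
```

```bash
python3 - <<'E'
from h import *
delta([.362,-.252,.151],88)
c=cam("wrist");save(c,"w5.png")
E
```

```text
t 6.0 pos [ 0.3631 -0.2565  0.1546] th 87.42 F [-5.8 -1.6 -1.6] w 0.0296 delta [ 4.6 -1.4  3.4] spin -0.01 q6 -0.85
```

View pics/w5.png

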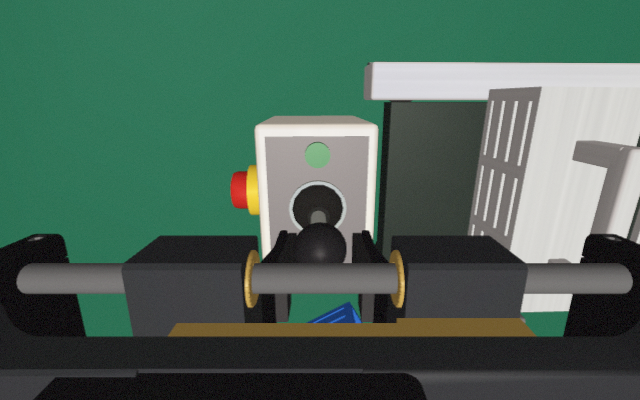

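The ball now sits over the pivot at (320,248). Next I open and rise, watching the tool tilt.

Emit:
play_rows --commands '[{"x": 0, "y": 0, "z": 0, "spin": 0}, {"x": 0, "y": 0, "z": 0, "spin": 0}, {"x": 0, "y": 0, "z": 0, "spin": 0}]' --grip 0.85

```text
time: 6.35
position: [0.3608, -0.2552, 0.1537]
tool_rot: [0.723, 0.691, 0.004, 0.027]
ft_force: [-0.6, 0.3, 0.9]
grip_width: 0.0447
```

Emit:
play_rows --commands '[{"x": 0, "y": 0, "z": -20, "spin": 0}, {"x": 0, "y": 0, "z": -20, "spin": 0}, {"x": 0, "y": 0, "z": -20, "spin": 0}, {"x": 0, "y": 0, "z": -20, "spin": 0}]'

```text
time: 6.75
position: [0.3553, -0.2506, 0.2327]
tool_rot: [0.723, 0.691, 0.004, 0.021]
ft_force: [-0.1, 0.3, -0.3]
grip_width: 0.0718
```

```bash
python3 - <<'E'
from h import *
print(robot.get_obs()["tool_rot"])
delta([.362,-.252,.151],88)
c=cam("wrist");save(c,"w6.png")
c=cam("side");save(c,"s6.png",(330,160,450,260),5)
E
```

```text
[0.72283219 0.69068992 0.00398042 0.02110031]
t 6.8 pos [ 0.3553 -0.2506  0.2327] th 87.37 F [-0.1  0.3 -0.3] w 0.0718 delta [ 0.8  3.8 81.9] spin -0.011 q6 -0.84
```

View pics/w6.png

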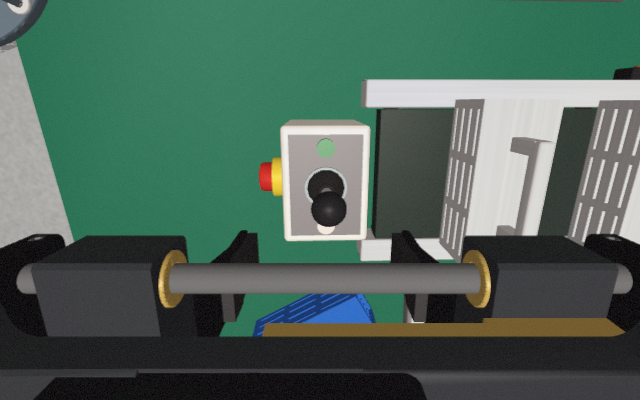

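View pics/s6.png

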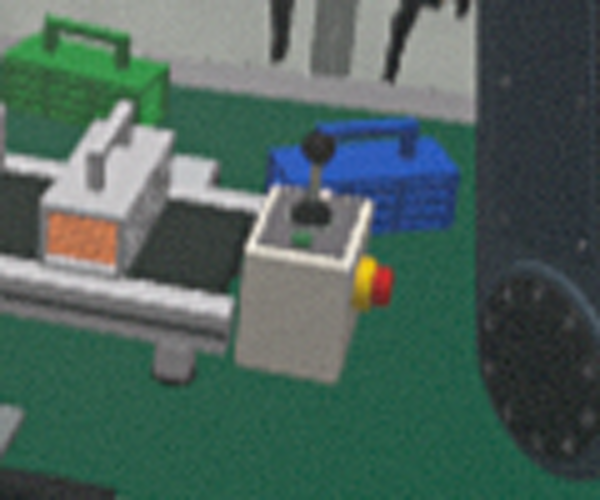

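```bash
python3 - <<'E'
from h import *
c=cam("side"); s=cam("scene")
for a in (-.42,-.2,0,.2,.42): print(a,proj(c,[[.362+.065*np.sin(a),-.252,.105+.065*np.cos(a)]]).round(1),proj(s,[[.362+.065*np.sin(a),-.252,.105+.065*np.cos(a)]]).round(1))
save(s,"sc6.png",(200,190,300,270),7)
delta([.445,.258,.30],71)
E
```

```text
-0.42 [[400.2 191.4]] [[222.6 202.2]]
-0.2 [[396.6 189.8]] [[225.5 203.4]]
0 [[393.2 189. ]] [[228.5 205. ]]
0.2 [[389.7 188.9]] [[231.6 207.1]]
0.42 [[385.9 189.4]] [[234.9 209.8]]
t 7.0 pos [ 0.3555 -0.2508  0.232 ] th 87.37 F [0.  0.3 0.6] w 0.0737 delta [510.5  69.  -77.9] spin 0.286 q6 -0.84
```

View pics/sc6.png

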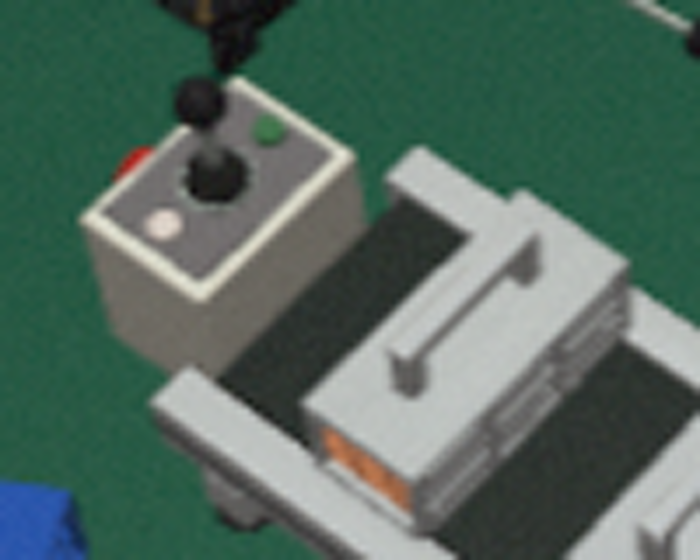

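The lever is at off: the ball is at (228.7,204.7) in the scene view and (393.6,189) in the side view, both matching upright. On to the basket.

Emit:
play_rows --commands '[{"x": 0, "y": 25, "z": -30, "spin": 0.04}, {"x": 25, "y": 25, "z": -30, "spin": 0.04}, {"x": 40, "y": 20, "z": -20, "spin": 0.04}, {"x": 45, "y": 0, "z": 0, "spin": 0.04}, {"x": 45, "y": 0, "z": 0, "spin": 0.04}, {"x": 45, "y": 0, "z": 0, "spin": 0.04}, {"x": 45, "y": 0, "z": 0, "spin": 0.04}, {"x": 45, "y": 0, "z": 0, "spin": 0}]' --grip 0.85

```text
time: 7.75
position: [0.4886, 0.0334, 0.3021]
tool_rot: [0.82, 0.573, 0.003, 0.012]
ft_force: [0.6, -0.8, -0.7]
grip_width: 0.0739
```

```bash
python3 - <<'E'
from h import *
delta([.445,.20,.30],71);print(robot.get_obs()["tool_rot"])
E
```

```text
t 7.8 pos [0.4886 0.0334 0.3021] th 69.87 F [ 0.6 -0.8 -0.7] w 0.0739 delta [141.4 -98.3  -1.5] spin -0.02 q6 0.2
[0.81970758 0.57264346 0.00329828 0.01216858]
```

Emit:
play_rows --commands '[{"x": 30, "y": -22, "z": 0, "spin": 0}, {"x": 30, "y": -22, "z": 0, "spin": 0}, {"x": 30, "y": -22, "z": 0, "spin": 0}, {"x": 15, "y": -10, "z": 0, "spin": 0}, {"x": 0, "y": 0, "z": 0, "spin": 0}, {"x": 0, "y": 0, "z": 0, "spin": 0}]'

```text
time: 8.35
position: [0.4489, 0.168, 0.2886]
tool_rot: [0.817, 0.576, -0.004, 0.007]
ft_force: [0.6, 0.2, 0.8]
grip_width: 0.074
```

```bash
python3 - <<'E'
from h import *
delta([.449,.2625,.130],71);print(robot.get_obs()["tool_rot"])
c=cam("wrist");save(c,"w7.png")
print(proj(c,[[.4295,.2048,.149],[.4692,.3211,.149],[.449,.2620,.149]]))
E
```

```text
t 8.3 pos [0.4489 0.168  0.2886] th 70.4 F [0.6 0.2 0.8] w 0.074 delta [ 91.4 -32.8 157.1] spin -0.01 q6 0.48
[ 0.8170886   0.57645304 -0.00397071  0.00723465]
[[288.77062458 156.99529118]
 [282.23353801   8.69606225]
 [285.72439674  88.51713087]]
```

View pics/w7.png

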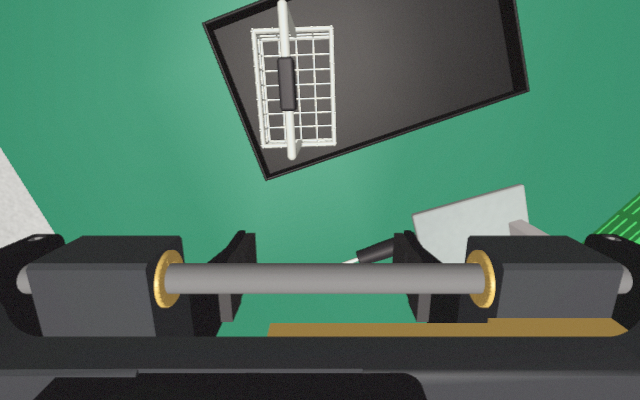

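Emit:
play_rows --commands '[{"x": 31, "y": -10, "z": 0, "spin": -0.01}, {"x": 31, "y": -10, "z": 0, "spin": 0}, {"x": 25, "y": -8, "z": 0, "spin": 0}, {"x": 0, "y": 0, "z": 0, "spin": 0}, {"x": 0, "y": 0, "z": 0, "spin": 0}]'

```text
time: 8.9
position: [0.4547, 0.255, 0.2845]
tool_rot: [0.817, 0.576, -0.006, 0.008]
ft_force: [0.2, -0.3, -0.5]
grip_width: 0.0739
```

```bash
python3 - <<'E'
from h import *
delta([.450,.2635,.130],71);print(robot.get_obs()["tool_rot"])
E
```

```text
t 8.9 pos [0.4547 0.255  0.2845] th 70.32 F [ 0.2 -0.3 -0.5] w 0.0739 delta [  9.4  -8.2 154.3] spin -0.012 q6 0.66
[ 0.81749231  0.57585216 -0.00625455  0.00784198]
```

Emit:
play_rows --commands '[{"x": 5, "y": -4, "z": 30, "spin": -0.006}, {"x": 3, "y": -3, "z": 30, "spin": -0.006}, {"x": 0, "y": 0, "z": 30, "spin": 0}, {"x": 0, "y": 0, "z": 20, "spin": 0}, {"x": 0, "y": 0, "z": 0, "spin": 0}]'

```text
time: 9.4
position: [0.4545, 0.2548, 0.1723]
tool_rot: [0.817, 0.577, -0.005, 0.01]
ft_force: [0.6, -0.4, 0.4]
grip_width: 0.0742
```

```bash
python3 - <<'E'
from h import *
delta([.450,.2635,.130],71);print(robot.get_obs()["tool_rot"])
c=cam("wrist");save(c,"w8.png"); 
c=cam("side");save(c,"s8.png",(250,170,410,350),3.3)
E
```

```text
t 9.4 pos [0.4545 0.2548 0.1723] th 70.49 F [ 0.6 -0.4  0.4] w 0.0742 delta [ 7.5 -7.5 42.1] spin -0.009 q6 0.67
[ 0.81659093  0.5771115  -0.0051086   0.0097712 ]
```

View pics/s8.png

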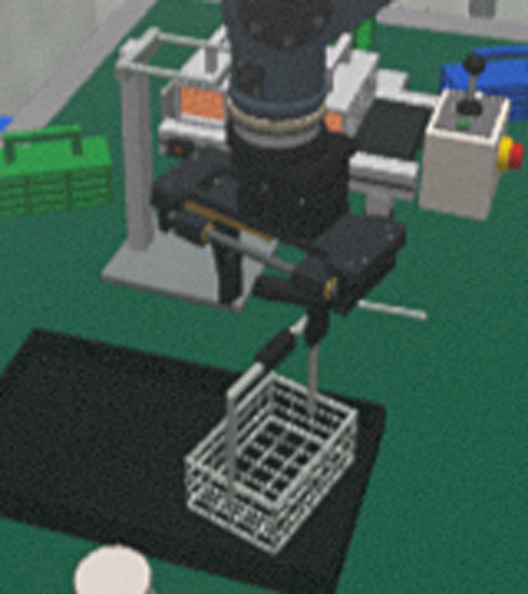

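Emit:
play_rows --commands '[{"x": 8, "y": -8, "z": 0, "spin": 0}, {"x": 0, "y": 0, "z": 12, "spin": 0}, {"x": 0, "y": 0, "z": 12, "spin": 0}, {"x": 0, "y": 0, "z": 12, "spin": 0}, {"x": 0, "y": 0, "z": 0, "spin": 0}, {"x": 0, "y": 0, "z": 0, "spin": 0}]'

```text
time: 10.1
position: [0.4549, 0.2669, 0.1402]
tool_rot: [0.817, 0.577, 0.002, 0.012]
ft_force: [-0.1, 0.9, 0.1]
grip_width: 0.0738
```

```bash
python3 - <<'E'
from h import *
delta([.450,.2635,.130],71);print(robot.get_obs()["tool_rot"])
c=cam("side");save(c,"s9.png",(250,170,410,350),3.3)
c=cam("wrist");save(c,"w9.png"); 
E
```

```text
t 10.1 pos [0.4549 0.2669 0.1402] th 70.49 F [-0.1  0.9  0.1] w 0.0738 delta [-4.7 -3.7 10.2] spin -0.009 q6 0.69
[0.81658192 0.57709917 0.00240823 0.01202953]
```

View pics/s9.png

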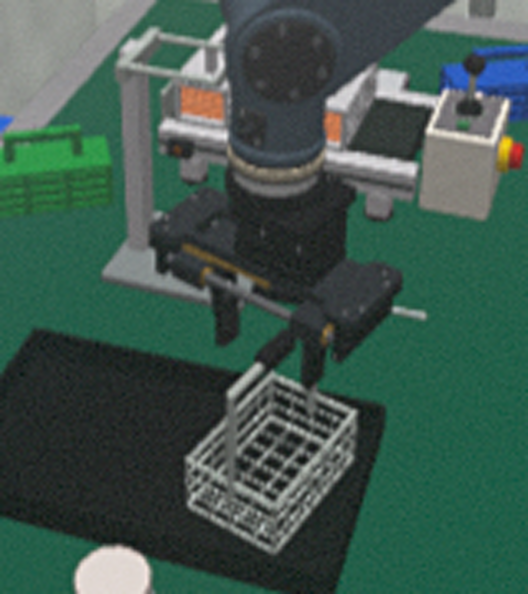

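View pics/w9.png

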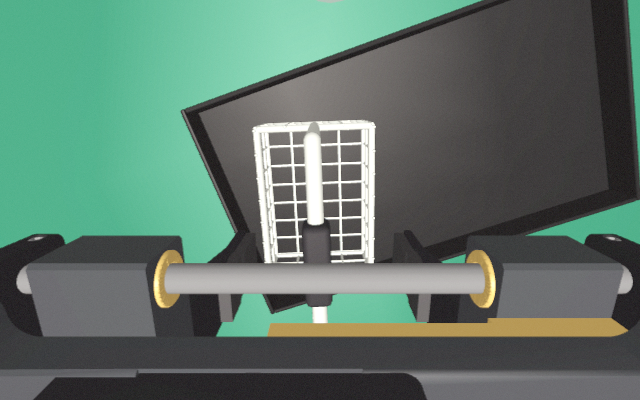

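The grip bar is centred between the jaws at (317,262). I go down 10 mm and close.

Emit:
play_rows --commands '[{"x": -3, "y": -3, "z": 7, "spin": 0}, {"x": -2, "y": 0, "z": 5, "spin": 0}, {"x": 0, "y": 0, "z": 0, "spin": 0}]'

```text
time: 10.5
position: [0.4508, 0.2628, 0.1284]
tool_rot: [0.817, 0.577, 0.003, 0.012]
ft_force: [-0.4, 0.6, 0.4]
grip_width: 0.074
```

Emit:
play_rows --commands '[{"x": 0, "y": 0, "z": 0, "spin": 0}, {"x": 0, "y": 0, "z": 0, "spin": 0}, {"x": 0, "y": 0, "z": 0, "spin": 0}, {"x": 0, "y": 0, "z": 0, "spin": 0}, {"x": 0, "y": 0, "z": 0, "spin": 0}, {"x": 0, "y": 0, "z": 0, "spin": 0}, {"x": 0, "y": 0, "z": 0, "spin": 0}]' --grip 0 --newtons 40

```text
time: 11.2
position: [0.4513, 0.2629, 0.1288]
tool_rot: [0.817, 0.577, 0.004, 0.013]
ft_force: [0.4, 0.2, 0.6]
grip_width: 0.026
```

```bash
python3 - <<'E'
from h import *
delta([.450,.2635,.130],71);print(robot.get_obs()["tool_rot"])
c=cam("wrist");save(c,"w10.png"); 
E
```

```text
t 11.2 pos [0.4513 0.2629 0.1288] th 70.49 F [0.4 0.2 0.6] w 0.026 delta [ 0.1 -1.4 -1.2] spin -0.009 q6 0.69
[0.81660927 0.57704017 0.00409144 0.01253804]
```

View pics/w10.png

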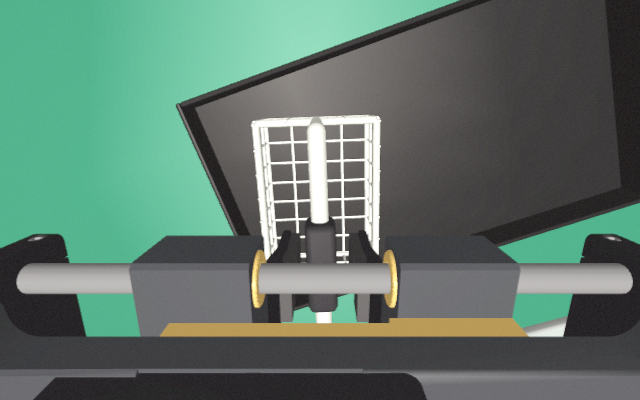

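Emit:
play_rows --commands '[{"x": 0, "y": 0, "z": 0, "spin": 0}, {"x": 0, "y": 0, "z": 0, "spin": 0}, {"x": 0, "y": 0, "z": 0, "spin": 0}, {"x": 0, "y": 0, "z": 0, "spin": 0}]'

```text
time: 11.65
position: [0.4507, 0.2627, 0.1285]
tool_rot: [0.817, 0.577, 0.003, 0.012]
ft_force: [-0.6, 0.3, -0.8]
grip_width: 0.0135
```

Emit:
play_rows --commands '[{"x": 0, "y": 0, "z": -15, "spin": 0}, {"x": 0, "y": 0, "z": -25, "spin": 0}, {"x": 0, "y": 0, "z": -30, "spin": 0}, {"x": 0, "y": 0, "z": -30, "spin": 0}, {"x": 0, "y": 0, "z": -30, "spin": 0}, {"x": 0, "y": 0, "z": -20, "spin": 0}, {"x": 0, "y": 0, "z": 0, "spin": 0}]'

```text
time: 12.35
position: [0.445, 0.2643, 0.2801]
tool_rot: [0.817, 0.577, -0.002, 0.011]
ft_force: [0.6, 0.2, -3.1]
grip_width: 0.0137
```

```bash
python3 - <<'E'
from h import *
delta([.450,-.012,.285],86.5);print(robot.get_obs()["tool_rot"])
c=cam("side");save(c,"s11.png")
E
```

```text
t 12.3 pos [0.445  0.2643 0.2801] th 70.47 F [ 0.6  0.2 -3.1] w 0.0137 delta [-258.8   97.1    0.4] spin -0.28 q6 0.68
[ 0.81669761  0.57696531 -0.00165161  0.01064452]
```

View pics/s11.png

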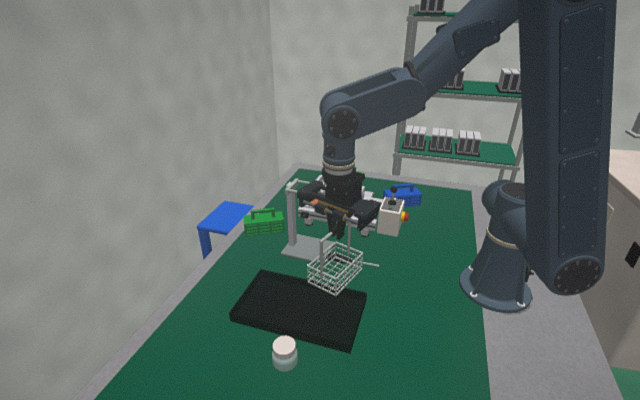

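Emit:
play_rows --commands '[{"x": -20, "y": 7, "z": -4, "spin": -0.04}, {"x": -36, "y": 12, "z": -4, "spin": -0.04}, {"x": -38, "y": 10, "z": 0, "spin": -0.04}, {"x": -38, "y": 8, "z": 0, "spin": -0.04}, {"x": -38, "y": 6, "z": 0, "spin": -0.04}, {"x": -38, "y": 4, "z": 0, "spin": -0.04}, {"x": -30, "y": 3, "z": 0, "spin": -0.03}, {"x": 0, "y": 0, "z": 0, "spin": 0}]'

```text
time: 13.2
position: [0.435, 0.0121, 0.2773]
tool_rot: [0.726, 0.688, -0.014, 0.001]
ft_force: [0.4, 2.0, -1.9]
grip_width: 0.0136
```

```bash
python3 - <<'E'
from h import *
delta([.450,-.012,.285],86.5);print(robot.get_obs()["tool_rot"])
c=cam("wrist");save(c,"w12.png")
for n in("scene","side"):
  c=cam(n);save(c,n+"12.png",(260,110,420,250) if n=="scene" else (260,150,420,290),4)
E
```

```text
t 13.2 pos [0.435  0.0121 0.2773] th 86.9 F [ 0.4  2.  -1.9] w 0.0136 delta [-23.4  16.1  -7.5] spin 0.007 q6 -0.15
[ 0.72598241  0.68757203 -0.0138921   0.00111695]
```

View pics/w12.png

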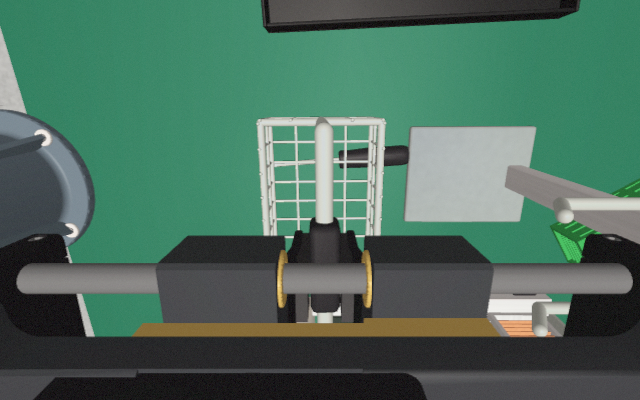

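View pics/scene12.png

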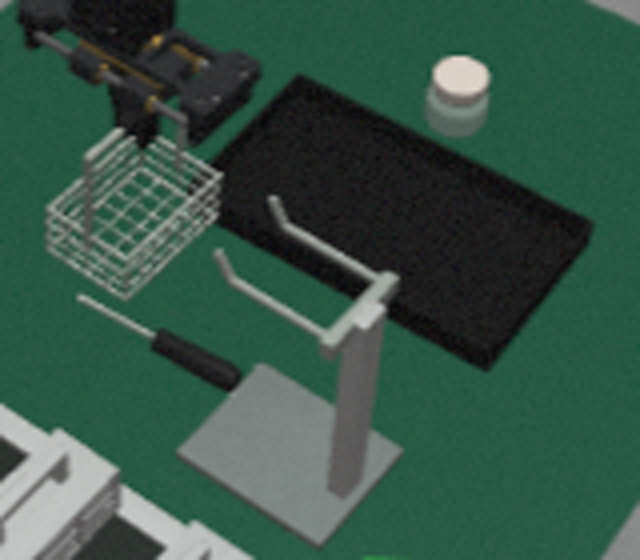

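View pics/side12.png

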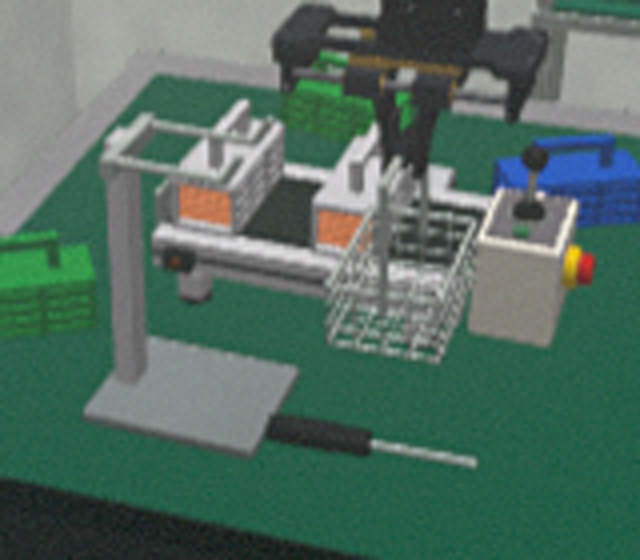

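```bash
python3 - <<'E'
from h import *
np.set_printoptions(precision=4,suppress=True)
s=cam("scene");d=cam("side");w=cam("wrist")
print("tip+",tri((s,(328,160)),(d,(318,191.3))),tri((s,(328,160)),(d,(318,191.3)),(w,(564,212))))
print("tip-",tri((s,(314.75,173.3)),(d,(326.5,180))),tri((s,(314.75,173.3)),(d,(326.5,180)),(w,(541,312))))
q=np.array([onz(w,p,.008) for p in [(411,127),(533,127),(524,222),(405,222)]]);print(q,q.mean(0))
print(np.degrees(np.arctan2(*(q[1]-q[0])[1::-1])),np.degrees(np.arctan2(*(q[2]-q[3])[1::-1])))
for y0 in (-.03,-.015,0):print(proj(s,[[.602,y0,.254]]),proj(d,[[.602,y0,.254]]))
E
```

```text
tip+ (array([0.5644, 0.0248, 0.2672]), [3.5455225230888976, 3.5455225230888554]) (array([0.5656, 0.0259, 0.2682]), [5.078753823672336, 2.3488751934032277, 3.222346144743973])
tip- (array([ 0.5615, -0.0502,  0.2717]), [1.0638440994220082, 1.0638440994220615]) (array([ 0.5619, -0.0437,  0.2698]), [5.574475747789164, 4.309054279249536, 7.6994292320547375])
[[ 0.5466  0.0564  0.008 ]
 [ 0.703   0.0488  0.008 ]
 [ 0.7076 -0.0819  0.008 ]
 [ 0.5415 -0.0746  0.008 ]] [ 0.6247 -0.0128  0.008 ]
-2.7989512889572774 -2.5237507155898258
[[329.1348 178.751 ]] [[313.218  185.7116]]
[[331.7611 175.7998]] [[311.7701 187.6892]]
[[334.3609 172.8784]] [[310.2918 189.7083]]
```

Emit:
play_rows --commands '[{"x": -14, "y": 6, "z": -8, "spin": -0.007}, {"x": -12, "y": 0, "z": -8, "spin": 0}, {"x": 0, "y": 0, "z": 0, "spin": 0}, {"x": 0, "y": 0, "z": 0, "spin": 0}]'

```text
time: 13.9
position: [0.4397, -0.0069, 0.2951]
tool_rot: [0.72, 0.694, -0.013, 0.0]
ft_force: [0.3, 0.6, -3.2]
grip_width: 0.0139
```

```bash
python3 - <<'E'
from h import *
delta([.605,-.0145,.29],87.3);print(robot.get_obs()["tool_rot"])
E
```

```text
t 13.9 pos [ 0.4397 -0.0069  0.2951] th 87.96 F [ 0.3  0.6 -3.2] w 0.0139 delta [ -1.7 165.5   2.3] spin 0.011 q6 -0.21
[ 7.19595466e-01  6.94279416e-01 -1.25867615e-02  1.78513240e-04]
```

Emit:
play_rows --commands '[{"x": 0, "y": 20, "z": -1, "spin": 0.01}, {"x": 0, "y": 30, "z": -1, "spin": 0}, {"x": 0, "y": 30, "z": -1, "spin": 0}, {"x": 0, "y": 30, "z": 0, "spin": 0}, {"x": 0, "y": 0, "z": 0, "spin": 0}, {"x": 0, "y": 0, "z": 0, "spin": 0}]'

```text
time: 14.5
position: [0.5495, -0.0073, 0.2935]
tool_rot: [0.723, 0.691, -0.013, -0.003]
ft_force: [-0.6, 0.3, -1.6]
grip_width: 0.0136
```

```bash
python3 - <<'E'
from h import *
delta([.605,-.0145,.29],87.3);print(robot.get_obs()["tool_rot"])
for n in("scene","side"):
  c=cam(n);save(c,n+"13.png",(260,110,420,250) if n=="scene" else (260,130,420,270),4)
E
```

```text
t 14.5 pos [ 0.5495 -0.0073  0.2935] th 87.46 F [-0.6  0.3 -1.6] w 0.0136 delta [-4.7 55.8  2.3] spin 0.003 q6 -0.16
[ 0.72259904  0.6911288  -0.01347869 -0.00315345]
```

View pics/scene13.png

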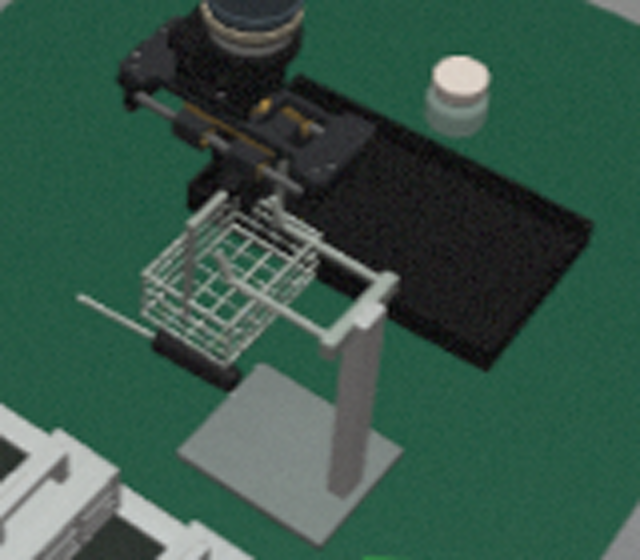

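View pics/side13.png

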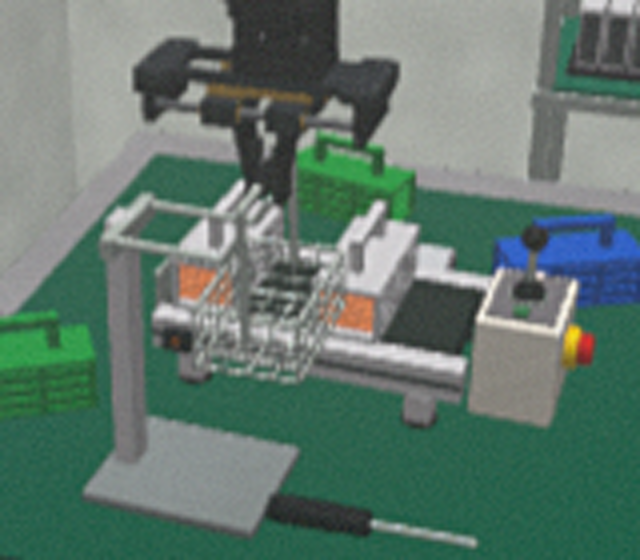

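Emit:
play_rows --commands '[{"x": -3, "y": 22, "z": 0, "spin": 0}, {"x": -2, "y": 28, "z": 0, "spin": 0}, {"x": 0, "y": 0, "z": 0, "spin": 0}, {"x": 0, "y": 0, "z": 0, "spin": 0}]'

```text
time: 15.0
position: [0.5949, -0.0134, 0.2926]
tool_rot: [0.723, 0.691, -0.015, -0.005]
ft_force: [-0.6, 0.4, -2.5]
grip_width: 0.0134
```

```bash
python3 - <<'E'
from h import *
delta([.605,-.0145,.239],87.3);print(robot.get_obs()["tool_rot"])
for n in("scene","side"):
  c=cam(n);save(c,n+"14.png",(260,110,420,250) if n=="scene" else (260,130,420,270),4)
E
```

```text
t 15.0 pos [ 0.5949 -0.0134  0.2926] th 87.47 F [-0.6  0.4 -2.5] w 0.0134 delta [ 0.1 11.6 53.3] spin 0.003 q6 -0.15
[ 0.7225478   0.69114432 -0.01480945 -0.00498878]
```

View pics/scene14.png

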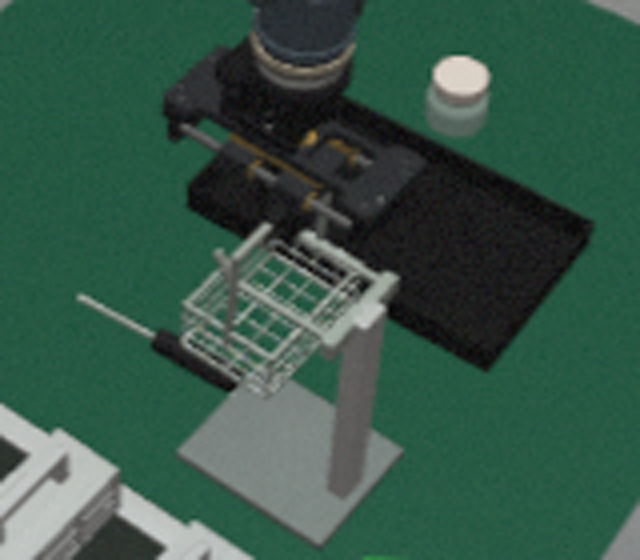

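View pics/side14.png

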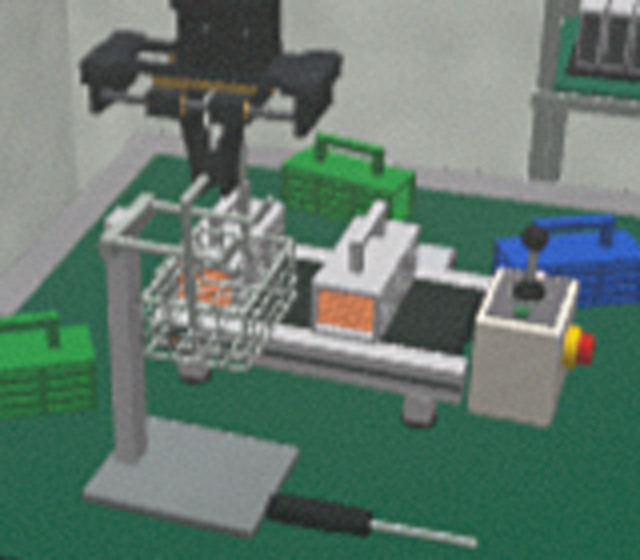

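Emit:
play_rows --commands '[{"x": 0, "y": 9, "z": 12, "spin": 0}, {"x": 0, "y": 0, "z": 15, "spin": 0}, {"x": 0, "y": 0, "z": 10, "spin": 0}, {"x": 0, "y": 0, "z": 5, "spin": 0}, {"x": 0, "y": 0, "z": 0, "spin": 0}]'

```text
time: 15.6
position: [0.6015, -0.0139, 0.2476]
tool_rot: [0.723, 0.691, -0.015, -0.005]
ft_force: [-0.6, -1.0, -2.6]
grip_width: 0.0139
```

```bash
python3 - <<'E'
from h import *
delta([.605,-.0145,.239],87.3);print(robot.get_obs()["tool_rot"])
for n in("scene","side"):
  c=cam(n);save(c,n+"15.png",(260,110,420,250) if n=="scene" else (260,130,420,270),4)
E
```

```text
t 15.6 pos [ 0.6015 -0.0139  0.2476] th 87.46 F [-0.6 -1.  -2.6] w 0.0139 delta [-0.3  3.7  8.6] spin 0.003 q6 -0.15
[ 0.72260706  0.6910854  -0.01468079 -0.00494822]
```

View pics/side15.png

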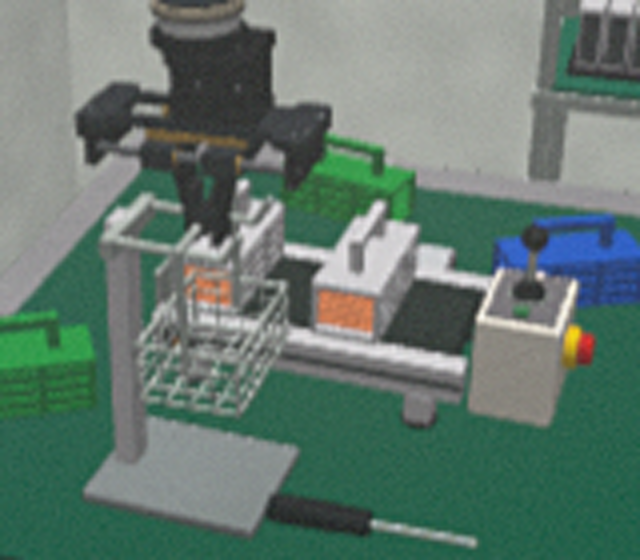

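Emit:
play_rows --commands '[{"x": 0, "y": 1, "z": 4, "spin": 0}, {"x": 0, "y": 0, "z": 3, "spin": 0}, {"x": 0, "y": 0, "z": 2, "spin": 0}]'

```text
time: 16.0
position: [0.6044, -0.0144, 0.2409]
tool_rot: [0.723, 0.691, -0.013, -0.002]
ft_force: [1.0, 0.5, -2.4]
grip_width: 0.0135
```

Emit:
play_rows --commands '[{"x": 0, "y": 0, "z": 1, "spin": 0}]'

```text
time: 16.1
position: [0.6044, -0.0144, 0.2398]
tool_rot: [0.723, 0.691, -0.013, -0.002]
ft_force: [-0.4, 0.1, -3.0]
grip_width: 0.0134
```

Emit:
play_rows --commands '[{"x": 0, "y": 0, "z": 1, "spin": 0}]'

```text
time: 16.2
position: [0.6044, -0.0145, 0.2388]
tool_rot: [0.723, 0.691, -0.013, -0.002]
ft_force: [-0.6, -0.5, -2.0]
grip_width: 0.0139
```

Emit:
play_rows --commands '[{"x": 0, "y": 0, "z": 1, "spin": 0}, {"x": 0, "y": 0, "z": 1, "spin": 0}]'

```text
time: 16.4
position: [0.6046, -0.0145, 0.2374]
tool_rot: [0.723, 0.691, -0.013, -0.002]
ft_force: [-1.5, -0.2, 2.6]
grip_width: 0.0136
```

Emit:
play_rows --commands '[{"x": 0, "y": 0, "z": 1, "spin": 0}]'

```text
time: 16.5
position: [0.6047, -0.0145, 0.2372]
tool_rot: [0.723, 0.691, -0.012, -0.002]
ft_force: [-1.6, -0.1, 3.8]
grip_width: 0.0134
```

```bash
python3 - <<'E'
from h import *
delta([.605,-.0145,.239],87.3);print(robot.get_obs()["tool_rot"])
for n in("scene","side"):
  c=cam(n);save(c,n+"16.png",(300,140,380,210) if n=="scene" else (270,160,350,240),8)
E
```

```text
t 16.5 pos [ 0.6047 -0.0145  0.2372] th 87.46 F [-1.6 -0.1  3.8] w 0.0134 delta [-0.   0.3 -1.8] spin 0.003 q6 -0.15
[ 0.72257338  0.69118187 -0.01233634 -0.00177743]
```

View pics/side16.png

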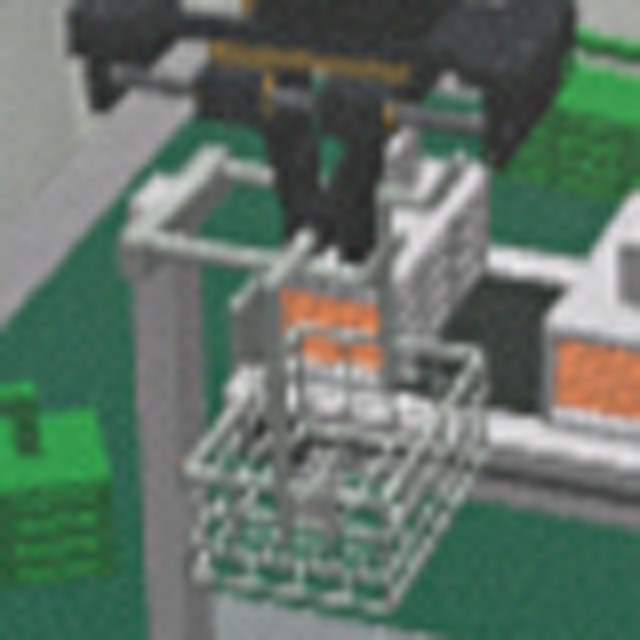

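View pics/scene16.png

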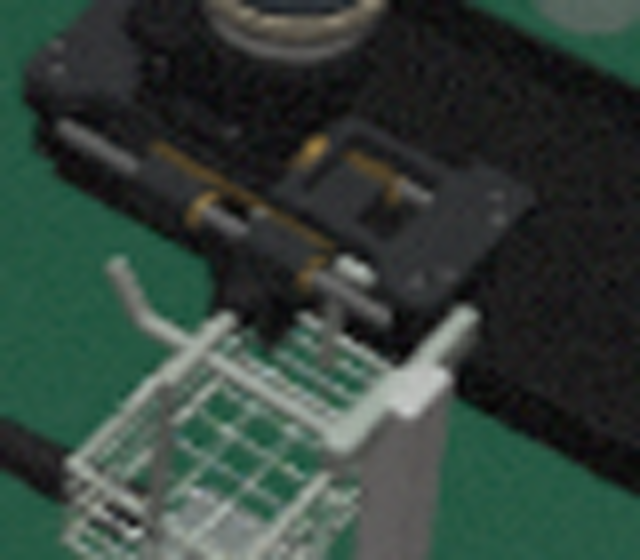

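The upward force shows the bar resting on the prongs, so I release.

Emit:
play_rows --commands '[{"x": 0, "y": 0, "z": 0, "spin": 0}, {"x": 0, "y": 0, "z": 0, "spin": 0}, {"x": 0, "y": 0, "z": 0, "spin": 0}, {"x": 0, "y": 0, "z": 0, "spin": 0}, {"x": 0, "y": 0, "z": 0, "spin": 0}, {"x": 0, "y": 0, "z": 0, "spin": 0}]' --grip 0.6

```text
time: 17.2
position: [0.6059, -0.0149, 0.2371]
tool_rot: [0.723, 0.691, -0.012, -0.0]
ft_force: [-0.0, -0.2, 0.1]
grip_width: 0.0498
```

Emit:
play_rows --commands '[{"x": 0, "y": 0, "z": -8, "spin": 0}, {"x": 0, "y": 0, "z": -15, "spin": 0}, {"x": 0, "y": 0, "z": -25, "spin": 0}, {"x": 0, "y": 0, "z": -25, "spin": 0}, {"x": 0, "y": 0, "z": -25, "spin": 0}]'

```text
time: 17.7
position: [0.6053, -0.013, 0.3353]
tool_rot: [0.723, 0.691, -0.015, -0.005]
ft_force: [1.1, -0.3, -0.3]
grip_width: 0.0521
```

```bash
python3 - <<'E'
from h import *
delta([.5226,-.2566,.29],88);print(robot.get_obs()["tool_rot"])
for n in("scene","side"):
  c=cam(n);save(c,n+"17.png",(200,140,380,290) if n=="scene" else (260,150,420,250),4)
E
```

```text
t 17.7 pos [ 0.6053 -0.013   0.3353] th 87.44 F [ 1.1 -0.3 -0.3] w 0.0521 delta [-246.4  -70.4   50.8] spin -0.01 q6 -0.15
[ 0.72268888  0.69100595 -0.01452092 -0.00455017]
```

View pics/side17.png

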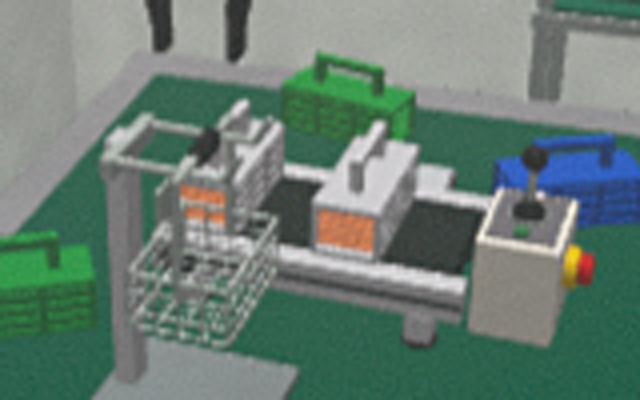

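View pics/scene17.png

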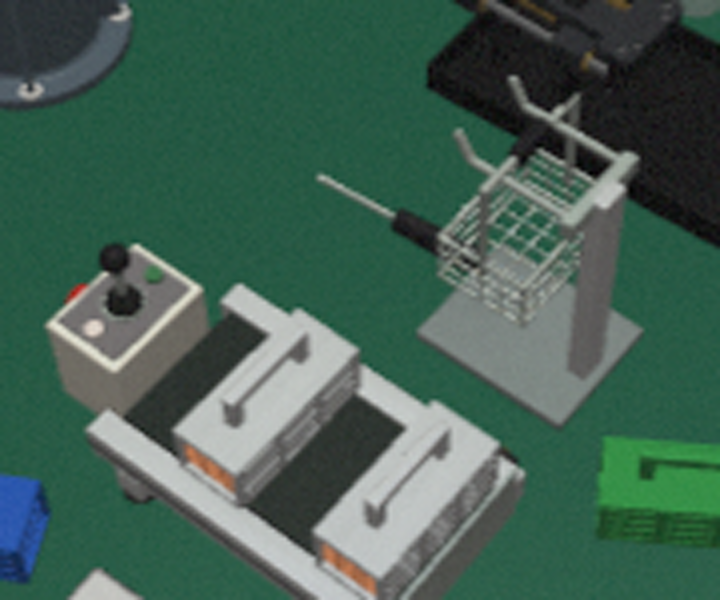

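The basket hangs level across both prongs, with its grip between them. The magazines have not moved. Next is magazine A.

Emit:
play_rows --commands '[{"x": -30, "y": -10, "z": 0, "spin": -0.01}, {"x": -40, "y": -10, "z": 0, "spin": 0}, {"x": -40, "y": -10, "z": 0, "spin": 0}, {"x": -40, "y": -10, "z": 8, "spin": 0}, {"x": -40, "y": -10, "z": 8, "spin": 0}, {"x": -40, "y": -10, "z": 8, "spin": 0}, {"x": -30, "y": -10, "z": 0, "spin": 0}, {"x": 0, "y": 0, "z": 0, "spin": 0}]' --grip 0.7

```text
time: 18.6
position: [0.5252, -0.2779, 0.316]
tool_rot: [0.717, 0.697, -0.011, -0.002]
ft_force: [0.5, -0.1, 0.2]
grip_width: 0.0605
```

Emit:
play_rows --commands '[{"x": 0, "y": 0, "z": 0, "spin": 0}, {"x": 0, "y": 0, "z": 0, "spin": 0}]'

```text
time: 18.8
position: [0.5244, -0.2773, 0.3146]
tool_rot: [0.718, 0.696, -0.011, -0.003]
ft_force: [0.3, -0.1, 0.2]
grip_width: 0.0612
```

```bash
python3 - <<'E'
from h import *
delta([.5226,-.2566,.139],88);print(robot.get_obs()["tool_rot"])
c=cam("wrist");save(c,"w18.png")
print(proj(c,[[.521,-.3016,.162],[.5242,-.2116,.162],[.6634,-.308,.162],[.667,-.218,.162]]))
E
```

```text
t 18.8 pos [ 0.5244 -0.2773  0.3146] th 88.27 F [ 0.3 -0.1  0.2] w 0.0612 delta [ 22.6   1.  175.4] spin 0.005 q6 -0.63
[ 0.71770257  0.69625666 -0.01092407 -0.00321767]
[[323.3978688  206.76281746]
 [323.7712362  115.21088292]
 [464.53820612 209.44737311]
 [476.9159318  117.47312642]]
```

View pics/w18.png

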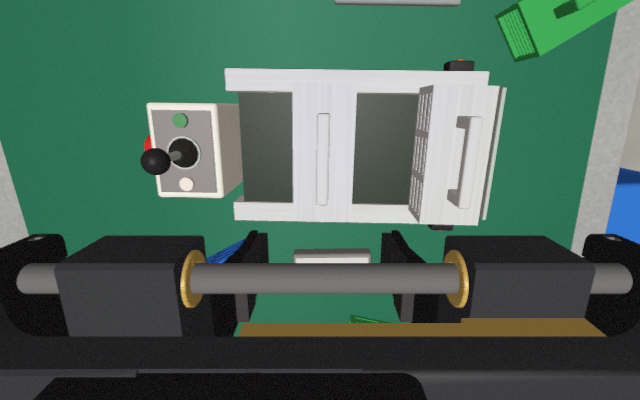

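Emit:
play_rows --commands '[{"x": 12, "y": -1, "z": 25, "spin": 0}, {"x": 8, "y": 0, "z": 35, "spin": 0}, {"x": 0, "y": 0, "z": 35, "spin": 0}, {"x": 0, "y": 0, "z": 30, "spin": 0}, {"x": 0, "y": 0, "z": 0, "spin": 0}, {"x": 0, "y": 0, "z": 0, "spin": 0}]'

```text
time: 19.45
position: [0.5272, -0.2508, 0.1897]
tool_rot: [0.713, 0.701, -0.009, 0.001]
ft_force: [0.1, -0.6, 0.9]
grip_width: 0.0607
```

```bash
python3 - <<'E'
from h import *
delta([.522,-.2565,.139],88);print(robot.get_obs()["tool_rot"])
E
```

```text
t 19.4 pos [ 0.5272 -0.2508  0.1897] th 88.97 F [ 0.1 -0.6  0.9] w 0.0607 delta [-5.1 -4.4 50.8] spin 0.017 q6 -0.6
[ 0.71340944  0.70068446 -0.00936456  0.00075182]
```

Emit:
play_rows --commands '[{"x": -4, "y": -4, "z": 0, "spin": 0.012}, {"x": 0, "y": 0, "z": 18, "spin": 0}, {"x": 0, "y": 0, "z": 18, "spin": 0}, {"x": 0, "y": 0, "z": 10, "spin": 0}, {"x": 0, "y": 0, "z": 0, "spin": 0}]'

```text
time: 19.95
position: [0.5281, -0.2589, 0.1521]
tool_rot: [0.718, 0.696, -0.008, 0.01]
ft_force: [0.1, -0.2, -0.2]
grip_width: 0.0608
```

```bash
python3 - <<'E'
from h import *
delta([.522,-.2565,.139],88);print(robot.get_obs()["tool_rot"])
c=cam("wrist");save(c,"w19.png")
E
```

```text
t 19.9 pos [ 0.5281 -0.2589  0.1521] th 88.29 F [ 0.1 -0.2 -0.2] w 0.0608 delta [ 2.6 -6.2 13. ] spin 0.005 q6 -0.59
[ 0.7175265   0.69641284 -0.00801542  0.01003126]
```

View pics/w19.png

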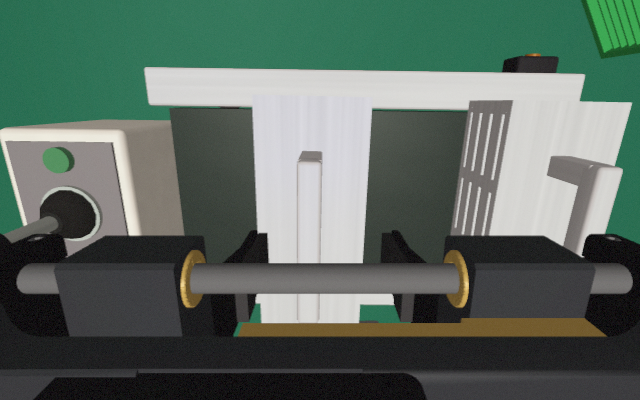

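Emit:
play_rows --commands '[{"x": 2, "y": -6, "z": 5, "spin": 0}, {"x": 0, "y": -1, "z": 5, "spin": 0}, {"x": 0, "y": 0, "z": 2, "spin": 0}, {"x": 0, "y": 0, "z": 0, "spin": 0}]'

```text
time: 20.4
position: [0.5223, -0.2584, 0.1429]
tool_rot: [0.718, 0.696, -0.008, 0.013]
ft_force: [0.5, 0.5, 0.2]
grip_width: 0.0608
```

Emit:
play_rows --commands '[{"x": 0, "y": 0, "z": 0, "spin": 0}, {"x": 0, "y": 0, "z": 0, "spin": 0}, {"x": 0, "y": 0, "z": 0, "spin": 0}, {"x": 0, "y": 0, "z": 0, "spin": 0}, {"x": 0, "y": 0, "z": 0, "spin": 0}, {"x": 0, "y": 0, "z": 0, "spin": 0}, {"x": 0, "y": 0, "z": 0, "spin": 0}, {"x": 0, "y": 0, "z": 0, "spin": 0}]' --grip 0 --newtons 50

```text
time: 21.2
position: [0.5219, -0.2584, 0.1429]
tool_rot: [0.717, 0.696, -0.008, 0.013]
ft_force: [0.3, 0.1, -2.4]
grip_width: 0.0113
```

```bash
python3 - <<'E'
from h import *
delta([.522,-.2565,.139],88);print(robot.get_obs()["tool_rot"])
c=cam("wrist");save(c,"w20.png")
c=cam("side");save(c,"s20.png",(260,150,420,250),4)
E
```

```text
t 21.2 pos [ 0.5219 -0.2584  0.1429] th 88.29 F [ 0.3  0.1 -2.4] w 0.0113 delta [2.  0.  3.8] spin 0.005 q6 -0.6
[ 0.71748063  0.69641463 -0.00796461  0.01283659]
```

View pics/w20.png

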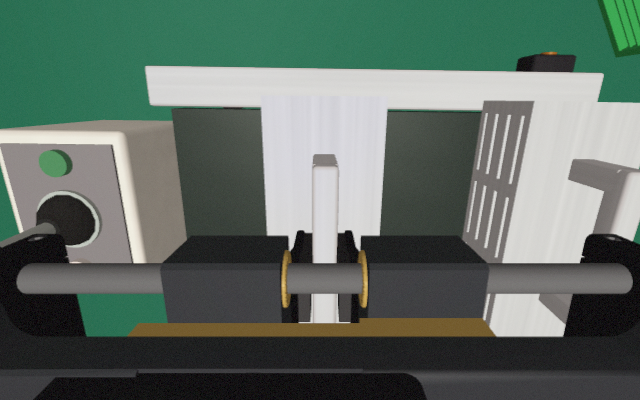

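View pics/s20.png

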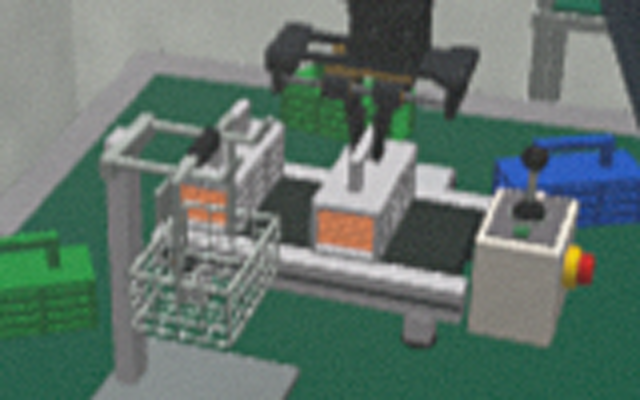

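The bar is held at 11.3 mm opening and the lever is upright. I lift.

Emit:
play_rows --commands '[{"x": 0, "y": 0, "z": -10, "spin": 0}, {"x": 0, "y": 0, "z": -20, "spin": 0}, {"x": 0, "y": 0, "z": -30, "spin": 0}, {"x": 0, "y": -10, "z": -30, "spin": 0}, {"x": 0, "y": -20, "z": -30, "spin": 0}, {"x": 0, "y": -25, "z": -30, "spin": 0}, {"x": 0, "y": -25, "z": -10, "spin": 0}, {"x": 0, "y": 0, "z": 0, "spin": 0}]'

```text
time: 22.1
position: [0.4372, -0.2486, 0.3075]
tool_rot: [0.717, 0.697, -0.008, 0.009]
ft_force: [0.3, -0.0, -3.4]
grip_width: 0.0117
```

```bash
python3 - <<'E'
from h import *
delta([.43,.05,.30],89);print(robot.get_obs()["tool_rot"])
c=cam("side");save(c,"s21.png",(230,130,430,290),4)
E
```

```text
t 22.1 pos [ 0.4372 -0.2486  0.3075] th 88.4 F [ 0.3 -0.  -3.4] w 0.0117 delta [298.3 -15.5   0.5] spin -0.011 q6 -0.69
[ 0.71688571  0.69709102 -0.00811506  0.0085519 ]
```

View pics/s21.png

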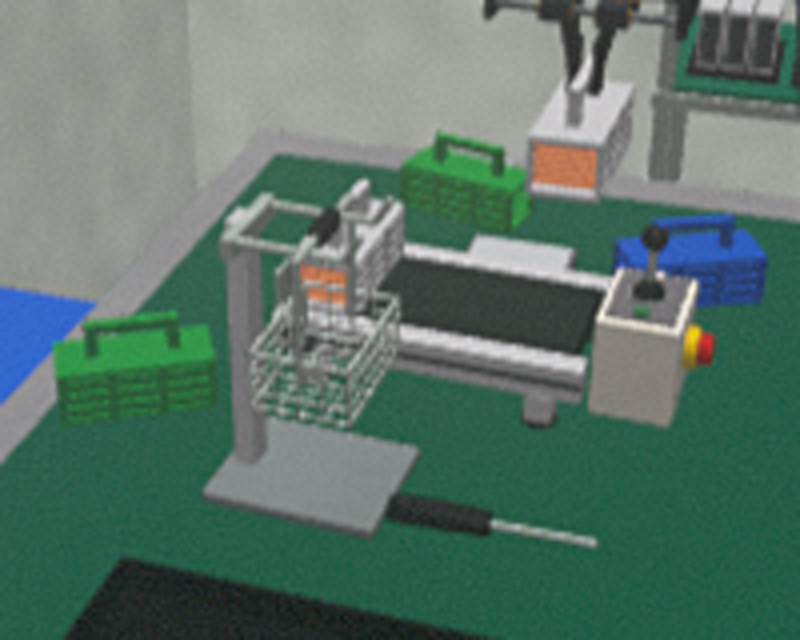

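Emit:
play_rows --commands '[{"x": 20, "y": -2, "z": 0, "spin": -0.01}, {"x": 36, "y": -2, "z": 0, "spin": 0}, {"x": 40, "y": -2, "z": 0, "spin": 0}, {"x": 40, "y": -2, "z": 0, "spin": 0}, {"x": 40, "y": -2, "z": 0, "spin": 0}, {"x": 40, "y": -2, "z": 0, "spin": 0}, {"x": 40, "y": 0, "z": 0, "spin": 0}, {"x": 40, "y": 0, "z": 0, "spin": 0}]'

```text
time: 22.95
position: [0.4348, 0.057, 0.296]
tool_rot: [0.716, 0.698, -0.007, 0.008]
ft_force: [1.4, -1.0, -3.9]
grip_width: 0.0115
```

```bash
python3 - <<'E'
from h import *
delta([.476,.267,.25],89);print(robot.get_obs()["tool_rot"])
E
```

```text
t 22.9 pos [0.4348 0.057  0.296 ] th 88.55 F [ 1.4 -1.  -3.9] w 0.0115 delta [211.9  35.8  41.6] spin -0.008 q6 -0.08
[ 0.71596216  0.69805723 -0.00670204  0.00832898]
```

Emit:
play_rows --commands '[{"x": 40, "y": 0, "z": 0, "spin": -0.01}, {"x": 38, "y": 4, "z": 0, "spin": 0}, {"x": 35, "y": 8, "z": 0, "spin": 0}, {"x": 35, "y": 8, "z": 0, "spin": 0}, {"x": 30, "y": 8, "z": 10, "spin": 0}, {"x": 0, "y": 0, "z": 0, "spin": 0}, {"x": 0, "y": 0, "z": 0, "spin": 0}]'

```text
time: 23.65
position: [0.4606, 0.2541, 0.2764]
tool_rot: [0.707, 0.707, -0.009, 0.004]
ft_force: [-0.5, 0.0, -4.5]
grip_width: 0.0115
```

```bash
python3 - <<'E'
from h import *
delta([.476,.267,.077],89);print(robot.get_obs()["tool_rot"])
for n in("scene","side","wrist"):
  c=cam(n);save(c,n+"22.png",{"scene":(260,80,420,220),"side":(200,150,400,370),"wrist":None}[n],{"wrist":1,"side":2.7,"scene":4}[n])
E
```

```text
t 23.6 pos [0.4606 0.2541 0.2764] th 90.0 F [-0.5  0.  -4.5] w 0.0115 delta [ 16.4  16.9 199. ] spin 0.017 q6 0.31
[ 0.70708528  0.7070634  -0.00890601  0.00352839]
```

View pics/side22.png

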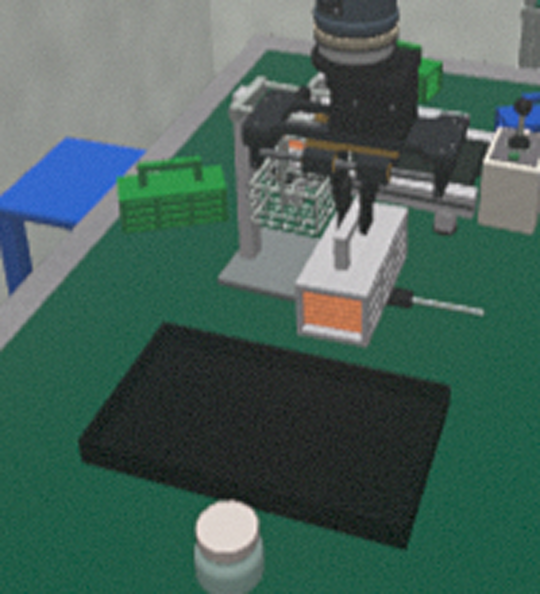

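View pics/scene22.png

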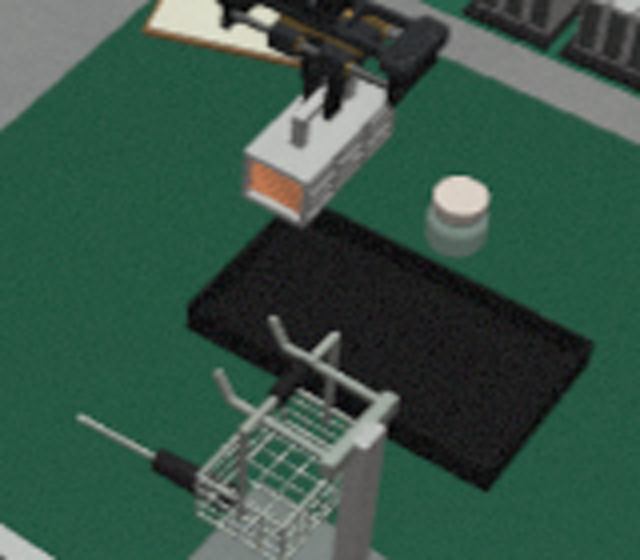

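View pics/wrist22.png

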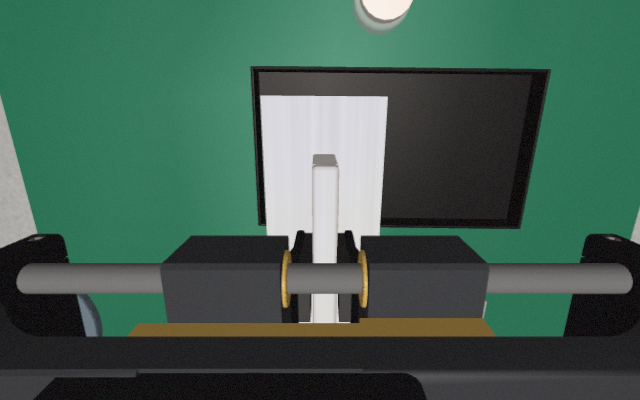

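```bash
python3 - <<'E'
from h import *
np.set_printoptions(precision=4,suppress=True)
s=cam("scene");d=cam("side");w=cam("wrist")
q=np.array([onz(w,p,.034) for p in [(252,67),(549,70),(522,229),(259,227)]]);print(q,q.mean(0))
fs=lambda x,y:(260+x/4,80+y/4); fd=lambda x,y:(200+x/2.7,150+y/2.7)
q=np.array([onz(s,fs(*p),.034) for p in [(322,205),(593,345),(490,475),(188,307)]]);print(q,q.mean(0))
q=np.array([onz(d,fd(*p),.034) for p in [(405,525),(80,440),(165,323),(450,383)]]);print(q,q.mean(0))
E
```

```text
[[0.3778 0.3688 0.034 ]
 [0.723  0.3638 0.034 ]
 [0.7246 0.166  0.034 ]
 [0.3738 0.1698 0.034 ]] [0.5498 0.2671 0.034 ]
[[0.404  0.3652 0.034 ]
 [0.7213 0.358  0.034 ]
 [0.7191 0.162  0.034 ]
 [0.3743 0.1698 0.034 ]] [0.5547 0.2638 0.034 ]
[[0.3738 0.3701 0.034 ]
 [0.7155 0.3673 0.034 ]
 [0.7123 0.1725 0.034 ]
 [0.3704 0.171  0.034 ]] [0.543  0.2702 0.034 ]
```

Emit:
play_rows --commands '[{"x": 8, "y": 9, "z": 10, "spin": 0.012}, {"x": 5, "y": 9, "z": 20, "spin": 0}, {"x": 0, "y": 0, "z": 30, "spin": 0}, {"x": 0, "y": 0, "z": 30, "spin": 0}, {"x": 0, "y": 0, "z": 20, "spin": 0}, {"x": 0, "y": 0, "z": 0, "spin": 0}, {"x": 0, "y": 0, "z": 0, "spin": 0}]'

```text
time: 24.65
position: [0.4878, 0.2634, 0.164]
tool_rot: [0.717, 0.697, -0.002, 0.006]
ft_force: [0.7, -0.2, -3.7]
grip_width: 0.0112
```

```bash
python3 - <<'E'
from h import *
delta([.478,.2655,.077],89.3);print(robot.get_obs()["tool_rot"])
for n in("side","wrist"):
  c=cam(n);save(c,n+"23.png",{"scene":(260,80,420,220),"side":(200,150,400,370),"wrist":None}[n],{"wrist":1,"side":2.7,"scene":4}[n])
E
```

```text
t 24.6 pos [0.4878 0.2634 0.164 ] th 88.41 F [ 0.7 -0.2 -3.7] w 0.0112 delta [  2.8 -10.4  86.9] spin -0.016 q6 0.34
[ 0.71684339  0.69720142 -0.00223949  0.00638015]
```

View pics/side23.png

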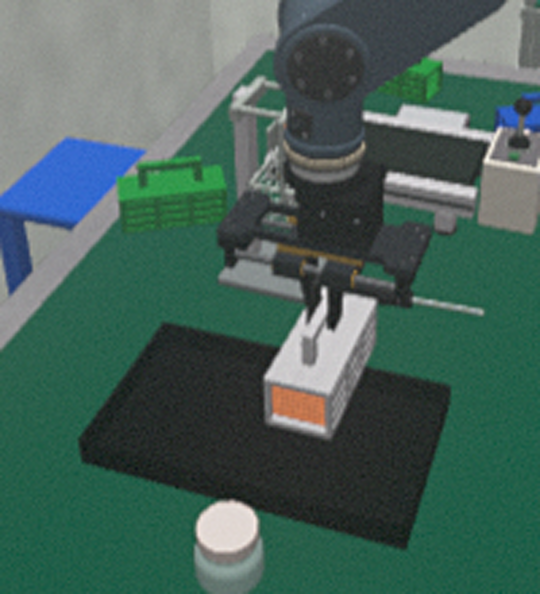

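View pics/wrist23.png

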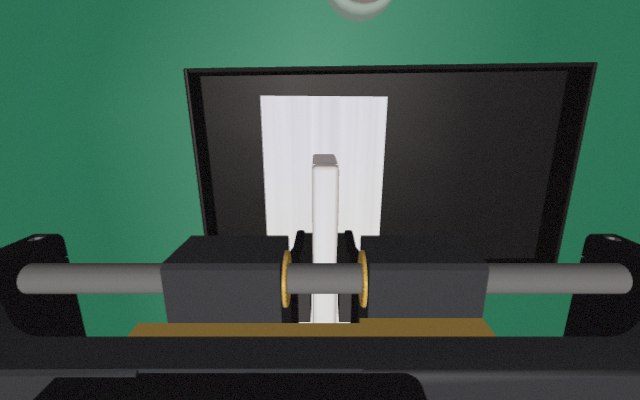

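Emit:
play_rows --commands '[{"x": 2, "y": -8, "z": 10, "spin": -0.014}, {"x": 0, "y": 0, "z": 20, "spin": 0}, {"x": 0, "y": 0, "z": 20, "spin": 0}, {"x": 0, "y": 0, "z": 12, "spin": 0}, {"x": 0, "y": 0, "z": 0, "spin": 0}]'

```text
time: 25.25
position: [0.4876, 0.2676, 0.1089]
tool_rot: [0.712, 0.702, 0.007, 0.011]
ft_force: [-0.7, 0.0, -3.7]
grip_width: 0.0115
```

```bash
python3 - <<'E'
from h import *
delta([.478,.2655,.077],89.3);print(robot.get_obs()["tool_rot"])
E
```

```text
t 25.2 pos [0.4876 0.2676 0.1089] th 89.2 F [-0.7  0.  -3.7] w 0.0115 delta [ -2.1 -10.4  31.7] spin -0.002 q6 0.33
[0.7119363  0.70212666 0.00680467 0.01088831]
```

Emit:
play_rows --commands '[{"x": -1, "y": -7, "z": 3, "spin": 0}, {"x": 0, "y": -1, "z": 9, "spin": 0}, {"x": 0, "y": -1, "z": 8, "spin": 0}, {"x": 0, "y": 0, "z": 5, "spin": 0}, {"x": 0, "y": 0, "z": 0, "spin": 0}]'

```text
time: 25.75
position: [0.481, 0.2675, 0.0849]
tool_rot: [0.712, 0.702, 0.01, 0.012]
ft_force: [0.2, 0.8, -4.0]
grip_width: 0.0113
```

Emit:
play_rows --commands '[{"x": 0, "y": 0, "z": 2, "spin": 0}, {"x": 0, "y": 0, "z": 2, "spin": 0}]'

```text
time: 25.95
position: [0.4816, 0.2676, 0.0809]
tool_rot: [0.712, 0.702, 0.01, 0.013]
ft_force: [-0.1, -0.0, -3.7]
grip_width: 0.0116
```

Emit:
play_rows --commands '[{"x": 0, "y": 0, "z": 1.5, "spin": 0}, {"x": 0, "y": 0, "z": 1.5, "spin": 0}]'

```text
time: 26.15
position: [0.4823, 0.2678, 0.0779]
tool_rot: [0.712, 0.702, 0.011, 0.013]
ft_force: [-0.3, 2.0, 0.3]
grip_width: 0.0114
```

Emit:
play_rows --commands '[{"x": 0, "y": 0, "z": 1.5, "spin": 0}, {"x": 0, "y": 0, "z": 1.5, "spin": 0}]'

```text
time: 26.35
position: [0.4834, 0.2692, 0.0764]
tool_rot: [0.713, 0.701, 0.012, 0.013]
ft_force: [-3.0, 3.9, 8.6]
grip_width: 0.0111
```

Contact at 77 mm, as expected. I release and rise.

Emit:
play_rows --commands '[{"x": 0, "y": 0, "z": 0, "spin": 0}, {"x": 0, "y": 0, "z": 0, "spin": 0}, {"x": 0, "y": 0, "z": 0, "spin": 0}, {"x": 0, "y": 0, "z": 0, "spin": 0}, {"x": 0, "y": 0, "z": 0, "spin": 0}, {"x": 0, "y": 0, "z": 0, "spin": 0}]' --grip 0.7

```text
time: 26.95
position: [0.4851, 0.269, 0.0775]
tool_rot: [0.712, 0.702, 0.014, 0.014]
ft_force: [0.1, -0.9, 0.0]
grip_width: 0.0517
```

Emit:
play_rows --commands '[{"x": 0, "y": 0, "z": -10, "spin": 0}, {"x": 0, "y": 0, "z": -25, "spin": 0}, {"x": 0, "y": 0, "z": -35, "spin": 0}, {"x": 0, "y": 0, "z": -40, "spin": 0}, {"x": 0, "y": 0, "z": -40, "spin": 0}, {"x": 0, "y": 0, "z": -40, "spin": 0}, {"x": 0, "y": 0, "z": -20, "spin": 0}]'

```text
time: 27.65
position: [0.4743, 0.268, 0.2949]
tool_rot: [0.712, 0.702, 0.01, 0.012]
ft_force: [0.1, -0.5, 0.1]
grip_width: 0.0606
```

```bash
python3 - <<'E'
from h import *
delta([.44,0.05,.32],88);print(robot.get_obs()["tool_rot"])
for n in("scene","side","wrist"):
  c=cam(n);save(c,n+"24.png",{"scene":(200,80,420,320),"side":(200,150,420,370),"wrist":None}[n],{"wrist":1,"side":2.7,"scene":2.5}[n])
E
```

```text
t 27.6 pos [0.4743 0.268  0.2949] th 89.15 F [ 0.1 -0.5  0.1] w 0.0606 delta [-218.6  -30.2  -25.4] spin 0.02 q6 0.34
[0.71224031 0.70175261 0.01024829 0.01232816]
```

View pics/side24.png

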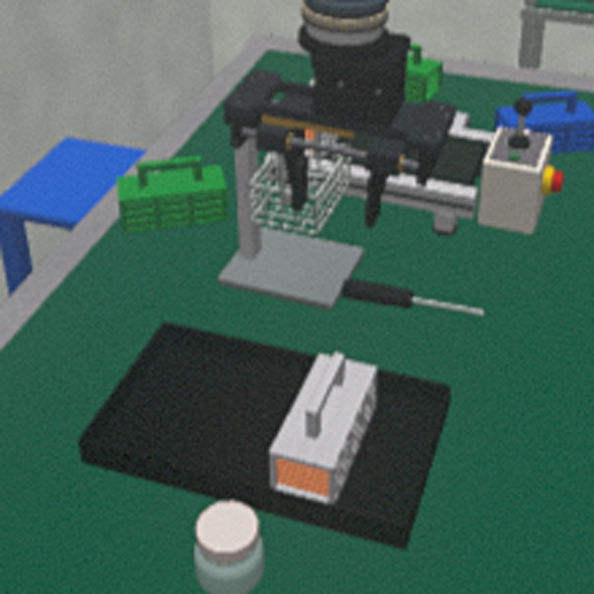

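View pics/scene24.png

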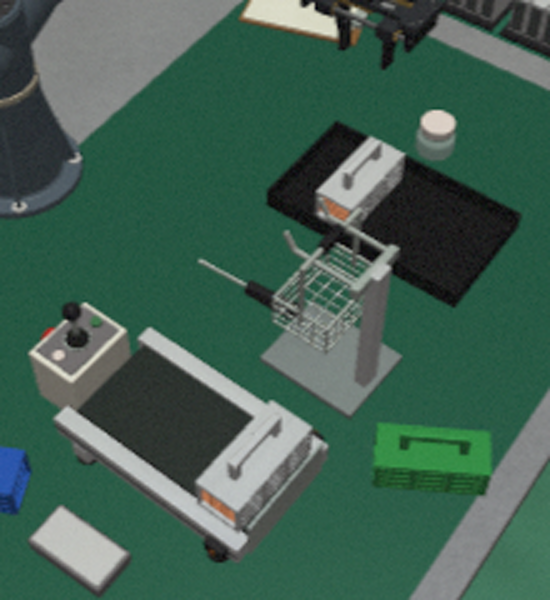

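View pics/wrist24.png

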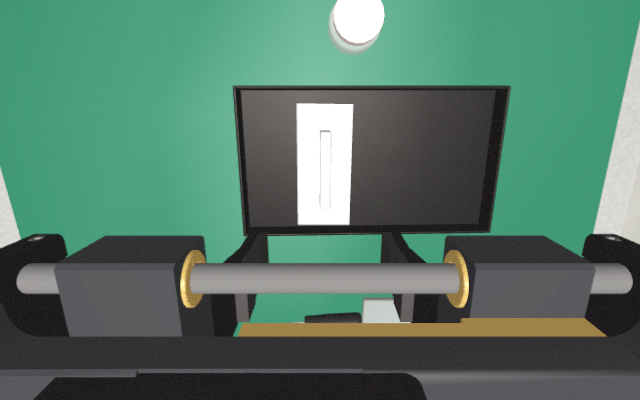

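Magazine A stands in the tray; its handle shows at (325,170) in the wrist view. B is still on the belt at (303,258) in the scene view. I go to B, passing above the stand.

Emit:
play_rows --commands '[{"x": -30, "y": 8, "z": -15, "spin": 0.01}, {"x": -42, "y": 14, "z": -20, "spin": 0.01}, {"x": -45, "y": 15, "z": -10, "spin": 0}, {"x": -45, "y": 15, "z": 0, "spin": 0}, {"x": -45, "y": 15, "z": 0, "spin": 0}, {"x": -45, "y": 15, "z": 0, "spin": 0}, {"x": -45, "y": 15, "z": 0, "spin": 0}, {"x": -45, "y": 15, "z": 0, "spin": 0}]'

```text
time: 28.6
position: [0.5677, -0.0833, 0.3275]
tool_rot: [0.715, 0.699, 0.0, 0.0]
ft_force: [1.6, 0.7, -0.3]
grip_width: 0.0613
```

```bash
python3 - <<'E'
from h import *
delta([.665,-.285,.30],87.5);print(robot.get_obs()["tool_rot"])
E
```

```text
t 28.6 pos [ 0.5677 -0.0833  0.3275] th 88.65 F [ 1.6  0.7 -0.3] w 0.0613 delta [-199.4  102.    27.7] spin 0.02 q6 -0.32
[7.15366134e-01 6.98749545e-01 3.56555734e-04 4.90218839e-04]
```

Emit:
play_rows --commands '[{"x": -36, "y": 18, "z": 3, "spin": 0.01}, {"x": -36, "y": 18, "z": 3, "spin": 0.01}, {"x": -36, "y": 18, "z": 3, "spin": 0}, {"x": -36, "y": 18, "z": 3, "spin": 0}, {"x": -25, "y": 12, "z": 3, "spin": 0}, {"x": 0, "y": 0, "z": 0, "spin": 0}, {"x": 0, "y": 0, "z": 0, "spin": 0}, {"x": 0, "y": 0, "z": 0, "spin": 0}]'

```text
time: 29.4
position: [0.6391, -0.2674, 0.2895]
tool_rot: [0.726, 0.687, -0.005, -0.016]
ft_force: [0.6, 0.3, 0.1]
grip_width: 0.0608
```

```bash
python3 - <<'E'
from h import *
delta([.665,-.263,.139],87.5);print(robot.get_obs()["tool_rot"])
c=cam("wrist");save(c,"w25.png")
print(proj(c,[[.6634,-.308,.162],[.667,-.218,.162]]))
E
```

```text
t 29.4 pos [ 0.6391 -0.2674  0.2895] th 86.84 F [0.6 0.3 0.1] w 0.0608 delta [  3.6  30.1 149.7] spin -0.012 q6 -0.5
[ 0.72617399  0.68730858 -0.00514929 -0.0158661 ]
[[354.86418947 233.35625948]
 [355.71845172 137.13993605]]
```

View pics/w25.png

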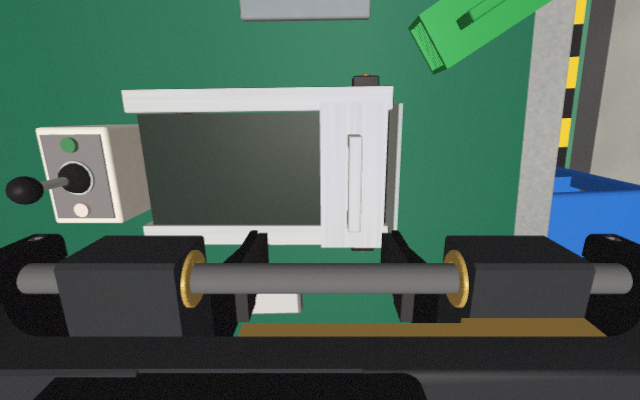

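Emit:
play_rows --commands '[{"x": 2, "y": 14, "z": 10, "spin": -0.01}, {"x": 1, "y": 12, "z": 25, "spin": 0}, {"x": 0, "y": 0, "z": 30, "spin": 0}, {"x": 0, "y": 0, "z": 30, "spin": 0}, {"x": 0, "y": 0, "z": 0, "spin": 0}, {"x": 0, "y": 0, "z": 0, "spin": 0}]'

```text
time: 30.05
position: [0.6685, -0.256, 0.1928]
tool_rot: [0.719, 0.695, -0.003, -0.013]
ft_force: [0.3, -1.1, 0.6]
grip_width: 0.061
```

```bash
python3 - <<'E'
from h import *
delta([.665,-.263,.139],87.5);print(robot.get_obs()["tool_rot"])
c=cam("wrist");save(c,"w26.png")
print(proj(c,[[.6634,-.308,.162],[.667,-.218,.162]]))
E
```

```text
t 30.1 pos [ 0.6685 -0.256   0.1928] th 88.04 F [ 0.3 -1.1  0.6] w 0.061 delta [-7.8 -2.  53.8] spin 0.009 q6 -0.49
[ 0.71897366  0.69490685 -0.00298926 -0.01313051]
[[318.77260652 301.07928904]
 [318.97663606 168.92117785]]
```

View pics/w26.png

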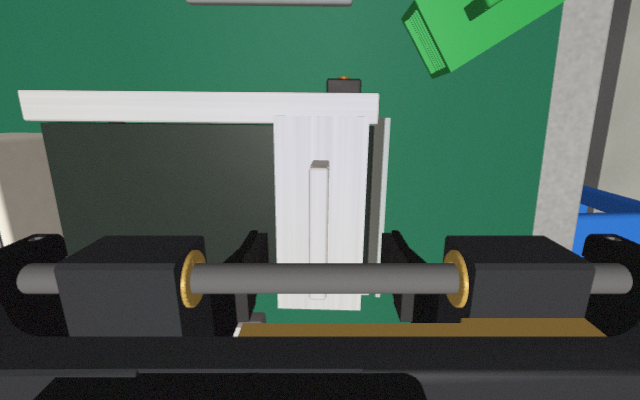

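Emit:
play_rows --commands '[{"x": -5, "y": -3, "z": 8, "spin": 0.008}, {"x": 0, "y": 0, "z": 14, "spin": 0}, {"x": 0, "y": 0, "z": 14, "spin": 0}, {"x": 0, "y": 0, "z": 8, "spin": 0}, {"x": 0, "y": 0, "z": 4, "spin": 0}, {"x": 0, "y": 0, "z": 0, "spin": 0}]'

```text
time: 30.7
position: [0.6658, -0.2616, 0.1453]
tool_rot: [0.722, 0.692, -0.002, -0.01]
ft_force: [0.5, 0.0, -0.1]
grip_width: 0.0611
```

```bash
python3 - <<'E'
from h import *
delta([.665,-.263,.139],87.5);print(robot.get_obs()["tool_rot"])
c=cam("wrist");save(c,"w27.png",(200,150,450,340),3)
E
```

```text
t 30.7 pos [ 0.6658 -0.2616  0.1453] th 87.54 F [ 0.5  0.  -0.1] w 0.0611 delta [-1.5 -0.6  6.3] spin 0.001 q6 -0.49
[ 0.72203659  0.69178276 -0.00204068 -0.00977819]
```

View pics/w27.png

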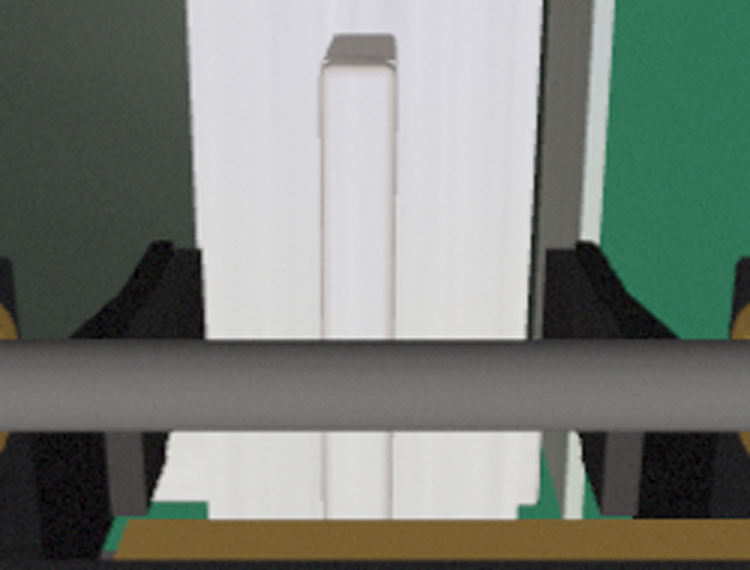

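Emit:
play_rows --commands '[{"x": -1, "y": -2, "z": 4, "spin": 0}, {"x": 0, "y": 0, "z": 1, "spin": 0}]'

```text
time: 30.95
position: [0.6643, -0.2629, 0.1411]
tool_rot: [0.722, 0.692, -0.002, -0.009]
ft_force: [-0.2, 0.7, -0.8]
grip_width: 0.061
```

Emit:
play_rows --commands '[{"x": 0, "y": 0, "z": 0, "spin": 0}, {"x": 0, "y": 0, "z": 0, "spin": 0}, {"x": 0, "y": 0, "z": 0, "spin": 0}, {"x": 0, "y": 0, "z": 0, "spin": 0}, {"x": 0, "y": 0, "z": 0, "spin": 0}, {"x": 0, "y": 0, "z": 0, "spin": 0}, {"x": 0, "y": 0, "z": 0, "spin": 0}, {"x": 0, "y": 0, "z": 0, "spin": 0}]' --grip 0 --newtons 50

```text
time: 31.75
position: [0.6641, -0.2632, 0.1423]
tool_rot: [0.722, 0.692, -0.002, -0.008]
ft_force: [-1.3, -0.2, -0.5]
grip_width: 0.0117
```

Emit:
play_rows --commands '[{"x": 0, "y": 0, "z": 0, "spin": 0}, {"x": 0, "y": 0, "z": -10, "spin": 0}, {"x": 0, "y": 0, "z": -20, "spin": 0}, {"x": 0, "y": 0, "z": -30, "spin": 0}, {"x": 0, "y": -10, "z": -35, "spin": 0}, {"x": 0, "y": -20, "z": -35, "spin": 0}, {"x": 0, "y": -30, "z": -30, "spin": 0}, {"x": 0, "y": -30, "z": 0, "spin": 0}]'

```text
time: 32.55
position: [0.5755, -0.2589, 0.3019]
tool_rot: [0.721, 0.693, -0.003, -0.015]
ft_force: [-0.1, -1.0, -4.8]
grip_width: 0.0113
```

```bash
python3 - <<'E'
from h import *
delta([.44,-.24,.31],88);print(robot.get_obs()["tool_rot"])
c=cam("side");save(c,"s28.png",(230,130,430,290),4)
E
```

```text
t 32.5 pos [ 0.5755 -0.2589  0.3019] th 87.71 F [-0.1 -1.  -4.8] w 0.0113 delta [  13.6 -136.3   -4.3] spin -0.005 q6 -0.56
[ 0.72094709  0.69281547 -0.00290873 -0.01528224]
```

View pics/s28.png

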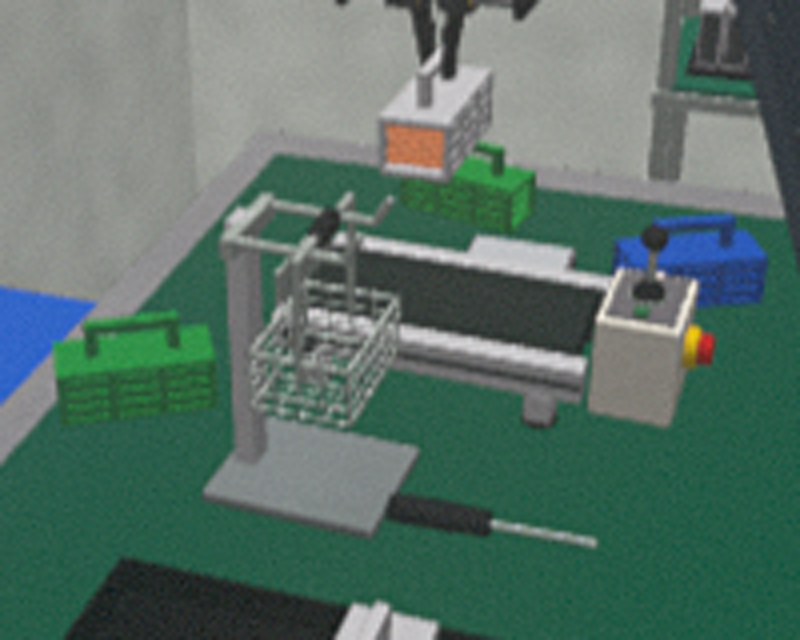

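Emit:
play_rows --commands '[{"x": 3, "y": -35, "z": 0, "spin": -0.005}, {"x": 3, "y": -40, "z": 0, "spin": 0}, {"x": 8, "y": -35, "z": 0, "spin": 0}, {"x": 20, "y": -15, "z": 0, "spin": 0}, {"x": 35, "y": -3, "z": 0, "spin": 0}, {"x": 40, "y": -2, "z": 0, "spin": 0}, {"x": 40, "y": -2, "z": 0, "spin": 0}, {"x": 40, "y": -2, "z": 0, "spin": 0}]'

```text
time: 33.4
position: [0.4321, -0.0594, 0.3065]
tool_rot: [0.724, 0.69, -0.007, -0.025]
ft_force: [0.4, 0.2, -4.4]
grip_width: 0.0114
```

```bash
python3 - <<'E'
from h import *
delta([.44,.18,.30],88.5);print(robot.get_obs()["tool_rot"])
E
```

```text
t 33.4 pos [ 0.4321 -0.0594  0.3065] th 87.2 F [ 0.4  0.2 -4.4] w 0.0114 delta [239.3  -3.3  12.5] spin -0.023 q6 -0.35
[ 0.72374874  0.68959595 -0.00653459 -0.02454567]
```

Emit:
play_rows --commands '[{"x": 40, "y": -2, "z": 0, "spin": -0.01}, {"x": 40, "y": -2, "z": 0, "spin": -0.01}, {"x": 40, "y": -2, "z": 0, "spin": 0}, {"x": 40, "y": 0, "z": 0, "spin": 0}, {"x": 40, "y": 0, "z": 0, "spin": 0}, {"x": 38, "y": 8, "z": 0, "spin": 0}, {"x": 35, "y": 16, "z": 0, "spin": 0}, {"x": 20, "y": 25, "z": 0, "spin": 0}]'

```text
time: 34.2
position: [0.4755, 0.2478, 0.3112]
tool_rot: [0.715, 0.698, -0.009, -0.028]
ft_force: [0.3, -1.7, -4.3]
grip_width: 0.0116
```

```bash
python3 - <<'E'
from h import *
delta([.625,.267,.29],89.2);print(robot.get_obs()["tool_rot"])
E
```

```text
t 34.2 pos [0.4755 0.2478 0.3112] th 88.57 F [ 0.3 -1.7 -4.3] w 0.0116 delta [ 22.3 150.   13.8] spin -0.011 q6 0.26
[ 0.71529862  0.69818211 -0.00925989 -0.02835272]
```

Emit:
play_rows --commands '[{"x": 3, "y": 30, "z": 0, "spin": -0.01}, {"x": 3, "y": 35, "z": 0, "spin": 0}, {"x": 3, "y": 35, "z": 0, "spin": 0}, {"x": 3, "y": 32, "z": 5, "spin": 0}, {"x": 0, "y": 0, "z": 0, "spin": 0}, {"x": 0, "y": 0, "z": 0, "spin": 0}]'

```text
time: 34.8
position: [0.61, 0.2641, 0.2929]
tool_rot: [0.709, 0.704, -0.013, -0.031]
ft_force: [-1.1, -0.3, -4.7]
grip_width: 0.0112
```

```bash
python3 - <<'E'
from h import *
delta([.625,.267,.076],89.2);print(robot.get_obs()["tool_rot"])
c=cam("wrist");save(c,"w29.png")
c=cam("side");save(c,"s29.png",(200,130,420,350),2.7)
E
```

```text
t 34.8 pos [0.61   0.2641 0.2929] th 89.58 F [-1.1 -0.3 -4.7] w 0.0112 delta [ -2.7  28.4 215.5] spin 0.007 q6 0.22
[ 0.7089962   0.70440785 -0.01266228 -0.03120301]
```

View pics/w29.png

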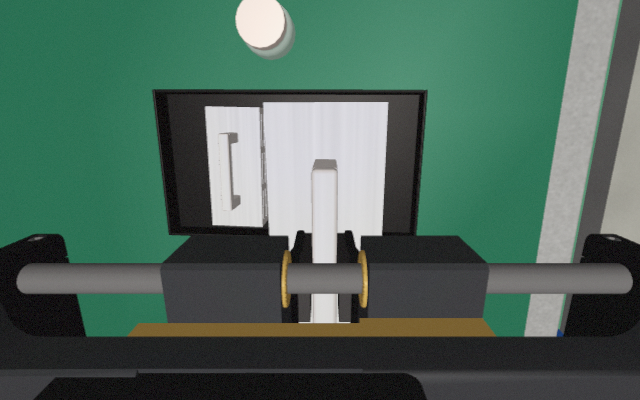

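View pics/s29.png

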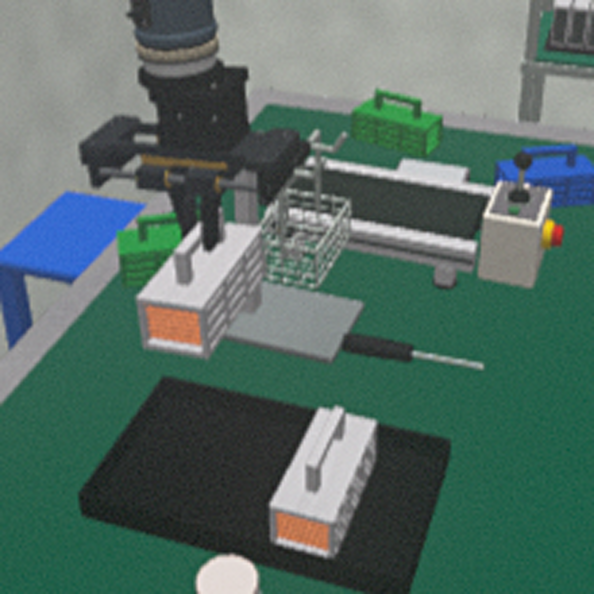

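Emit:
play_rows --commands '[{"x": -1, "y": 12, "z": 12, "spin": 0.006}, {"x": 0, "y": 4, "z": 22, "spin": 0}, {"x": 0, "y": 0, "z": 25, "spin": 0}, {"x": 0, "y": 0, "z": 25, "spin": 0}, {"x": 0, "y": 0, "z": 20, "spin": 0}, {"x": 0, "y": 0, "z": 10, "spin": 0}, {"x": 0, "y": 0, "z": 0, "spin": 0}]'

```text
time: 35.6
position: [0.6186, 0.2656, 0.1746]
tool_rot: [0.711, 0.702, -0.011, -0.029]
ft_force: [0.2, -0.3, -5.0]
grip_width: 0.0114
```

```bash
python3 - <<'E'
from h import *
delta([.625,.267,.076],89.2);print(robot.get_obs()["tool_rot"])
c=cam("wrist");save(c,"w30.png")
c=cam("side");save(c,"s30.png",(200,130,420,350),2.7)
E
```

```text
t 35.6 pos [0.6186 0.2656 0.1746] th 89.22 F [ 0.2 -0.3 -5. ] w 0.0114 delta [-1.1 12.1 98.1] spin 0.0 q6 0.22
[ 0.71132444  0.70216486 -0.01097708 -0.02935223]
```

View pics/w30.png

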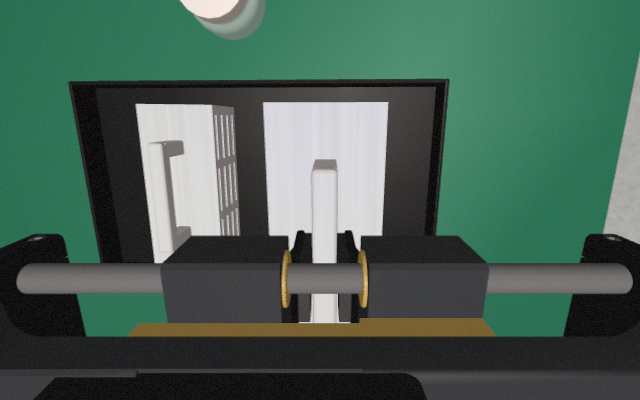

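View pics/s30.png

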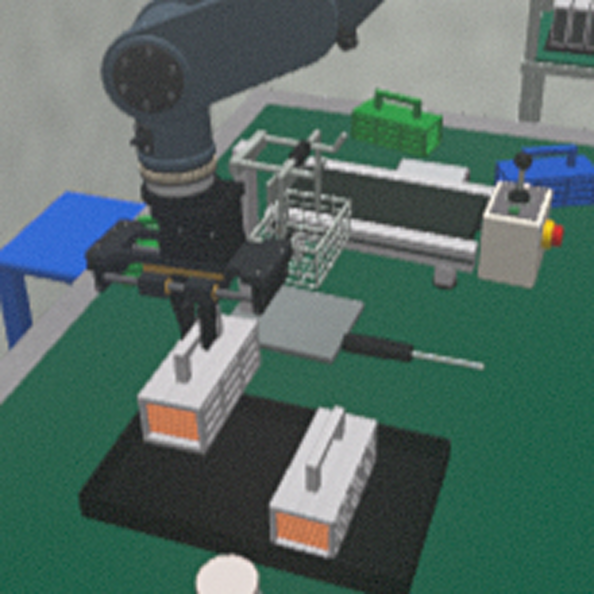

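Emit:
play_rows --commands '[{"x": 0, "y": 5, "z": 12, "spin": 0}, {"x": 0, "y": 2, "z": 20, "spin": 0}, {"x": 0, "y": 0, "z": 20, "spin": 0}, {"x": 0, "y": 0, "z": 15, "spin": 0}, {"x": 0, "y": 0, "z": 8, "spin": 0}, {"x": 0, "y": 0, "z": 4, "spin": 0}, {"x": 0, "y": 0, "z": 0, "spin": 0}]'

```text
time: 36.4
position: [0.6326, 0.2697, 0.1011]
tool_rot: [0.712, 0.702, -0.0, -0.023]
ft_force: [-0.6, -0.5, -5.7]
grip_width: 0.0115
```

```bash
python3 - <<'E'
from h import *
delta([.625,.267,.076],89.2);print(robot.get_obs()["tool_rot"])
c=cam("side");save(c,"s31.png",(200,150,350,310),4)
E
```

```text
t 36.4 pos [0.6326 0.2697 0.1011] th 89.22 F [-0.6 -0.5 -5.7] w 0.0115 delta [-3.6 -6.8 25.3] spin 0.0 q6 0.22
[ 7.11525642e-01  7.02295411e-01 -3.59049113e-04 -2.26337647e-02]
```

View pics/s31.png

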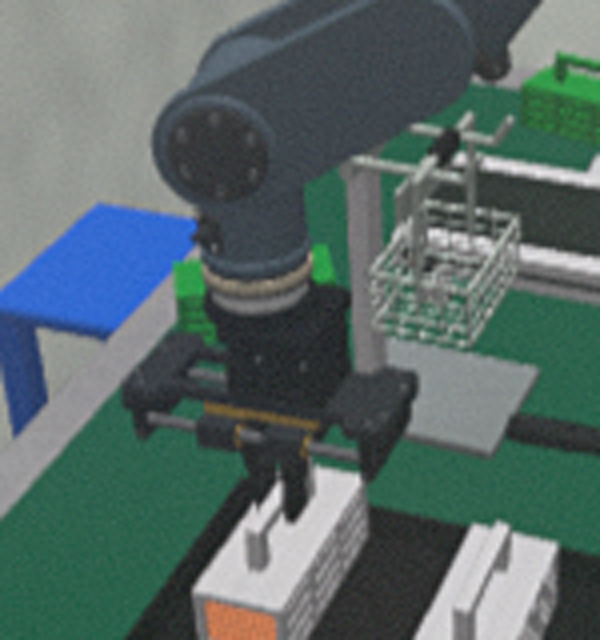

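Emit:
play_rows --commands '[{"x": -2, "y": -4, "z": 6, "spin": 0}, {"x": 0, "y": 0, "z": 6, "spin": 0}, {"x": 0, "y": 0, "z": 4, "spin": 0}, {"x": 0, "y": 0, "z": 2, "spin": 0}]'

```text
time: 36.85
position: [0.6299, 0.2687, 0.0853]
tool_rot: [0.712, 0.702, 0.002, -0.021]
ft_force: [-0.6, 0.1, -5.2]
grip_width: 0.0113
```

Emit:
play_rows --commands '[{"x": 0, "y": 0, "z": 2, "spin": 0}, {"x": 0, "y": 0, "z": 1.5, "spin": 0}]'

```text
time: 37.05
position: [0.6299, 0.2688, 0.0814]
tool_rot: [0.712, 0.702, 0.002, -0.021]
ft_force: [0.4, 0.5, -5.7]
grip_width: 0.0114
```

Emit:
play_rows --commands '[{"x": 0, "y": 0, "z": 1.5, "spin": 0}, {"x": 0, "y": 0, "z": 1, "spin": 0}]'

```text
time: 37.25
position: [0.63, 0.269, 0.0787]
tool_rot: [0.712, 0.702, 0.003, -0.021]
ft_force: [-1.0, 0.0, -4.0]
grip_width: 0.0115
```

Emit:
play_rows --commands '[{"x": 0, "y": 0, "z": 1.5, "spin": 0}, {"x": 0, "y": 0, "z": 1.5, "spin": 0}]'

```text
time: 37.45
position: [0.6304, 0.2701, 0.0768]
tool_rot: [0.712, 0.702, 0.004, -0.021]
ft_force: [-2.9, 2.3, 2.1]
grip_width: 0.0115
```

Emit:
play_rows --commands '[{"x": 0, "y": 0, "z": 1.5, "spin": 0}]'

```text
time: 37.55
position: [0.6304, 0.2707, 0.0764]
tool_rot: [0.712, 0.702, 0.004, -0.021]
ft_force: [-2.5, 0.7, 2.7]
grip_width: 0.0115
```

Emit:
play_rows --commands '[{"x": 0, "y": 0, "z": 0, "spin": 0}, {"x": 0, "y": 0, "z": 0, "spin": 0}, {"x": 0, "y": 0, "z": 0, "spin": 0}, {"x": 0, "y": 0, "z": 0, "spin": 0}, {"x": 0, "y": 0, "z": 0, "spin": 0}, {"x": 0, "y": 0, "z": 0, "spin": 0}]' --grip 0.7

```text
time: 38.15
position: [0.6337, 0.2703, 0.0788]
tool_rot: [0.712, 0.702, 0.007, -0.019]
ft_force: [0.6, 0.2, -0.3]
grip_width: 0.0515
```

Emit:
play_rows --commands '[{"x": 0, "y": 0, "z": -8, "spin": 0}, {"x": 0, "y": 0, "z": -20, "spin": 0}, {"x": 0, "y": 0, "z": -30, "spin": 0}, {"x": 0, "y": 0, "z": -35, "spin": 0}, {"x": 0, "y": -5, "z": -35, "spin": 0}, {"x": 0, "y": -15, "z": -35, "spin": 0}, {"x": 0, "y": -20, "z": -30, "spin": 0}, {"x": 0, "y": 0, "z": 0, "spin": 0}]'

```text
time: 38.95
position: [0.5965, 0.2631, 0.2819]
tool_rot: [0.712, 0.702, 0.007, -0.019]
ft_force: [0.7, 1.0, 0.1]
grip_width: 0.0609
```

```bash
python3 - <<'E'
from h import *
delta([.5,.267,.3],89.2)
c=cam("wrist");save(c,"w32.png")
np.set_printoptions(precision=4,suppress=True)
for p in [.48,.63]: print(proj(c,[[p,.267,.096]]))
c=cam("side");save(c,"s32.png",(200,130,420,350),2.7)
c=cam("scene");save(c,"sc32.png",(190,100,420,320),2.6)
E
```

```text
t 39.0 pos [0.5965 0.2631 0.2819] th 89.18 F [0.7 1.  0.1] w 0.0609 delta [  3.2 -96.8 -16.4] spin -0.0 q6 0.23
[[220.5501 181.8687]]
[[356.5739 180.355 ]]
```

View pics/w32.png

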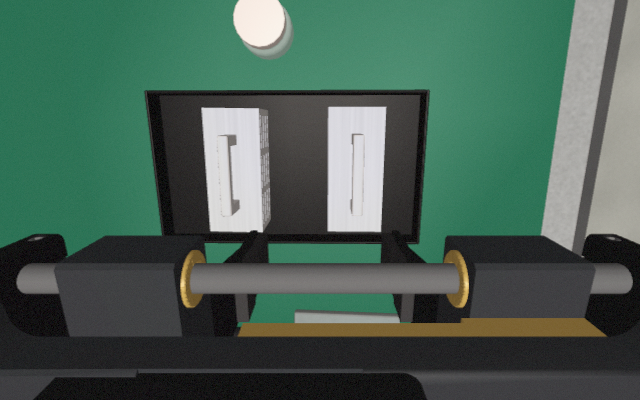

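View pics/s32.png

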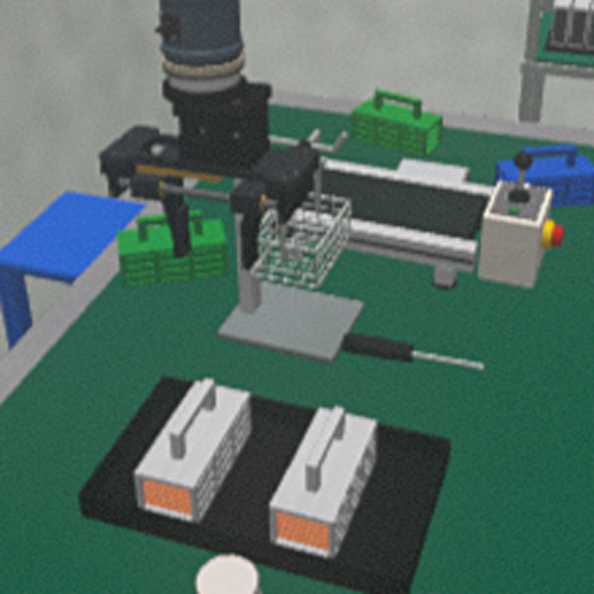

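View pics/sc32.png

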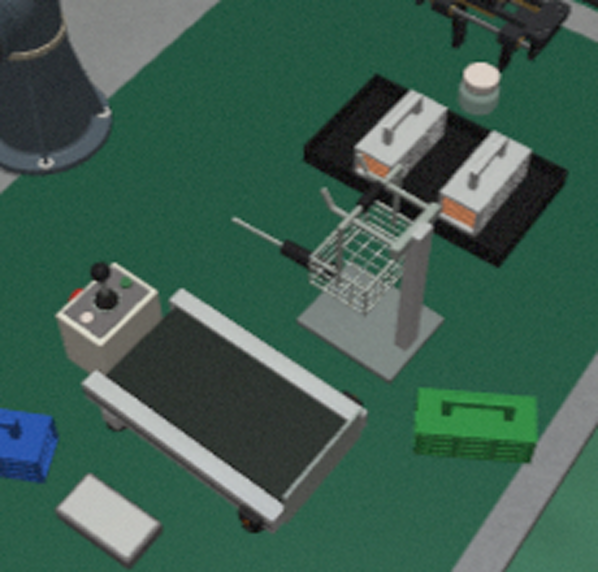

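Final check before hand-in:
- **Magazines:** both stand upright in the tray, with handles at (224,175) and (357,175) in the wrist view. The belt is empty.
- **Lever:** the ball is at (228.5,204.2) in the scene view, where the upright position predicts (228.5,205).
- **Basket:** level on both prongs.
- **Bystanders:** jar, driver and case are unmoved.

```bash
python3 - <<'E'
from h import *
s=cam("scene");d=cam("side")
print("grip tri (images 17)",tri((s,(331,175)),(d,(311.3,186.8))))
print(robot.hand_in())
E
```

```text
grip tri (images 17) (array([ 0.60163037, -0.01552047,  0.25738395]), [2.0354218147365053, 2.035421814736676])
the job is handed in; nothing more can be done
None
```

The job is done and handed in at about 39 s of the 210 s allowed; the hand-in reports no verdict.

- **Lever:** I set the belt switch to off before lifting any magazine. In the last scene view its ball was within 1 px of where the upright position should appear.
- **Basket:** It hangs level across both prongs. I measured its grip at (0.602, -0.016, 0.257) m, about 1 mm from the seat I had measured. That measurement used the pictures taken just after hanging. The final pictures showed the basket in the same place, but the gripper partly hid it in the side view.
- **Magazines:** Only two were on the belt. Both now stand upright on the tray floor, about -65 and +83 mm from the tray's centre in x and within about 5 mm in y. The belt is empty, and neither magazine was knocked aside that I could see.
- **Look-alikes and bystanders:** I did not touch the blue and green look-alikes. The jar, screwdriver and case are where they were at the start.

The checks disagreed on two small points. The three cameras placed the tray's centre up to 12 mm apart in x, and the tool picked up a tilt of up to about 4° during the moves. Both magazines still settled flat when released, and the margins cover the difference.

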